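Run down the levelling screws of a rocking instrument base

ROBOT

A 6-joint arm with a two-finger parallel gripper is mounted at the origin on a cart in front of the work surface, level with it; the furniture and walls round the work are solid. World frame = base frame: x ahead of the robot, y to its left, z up, the work surface at z = 0. Lengths are in mm, angles in degrees, forces in N, time in s.
With the tool pointing down it reaches from about 375 to 925 mm from the base axis. Payload 5.7 kg.
Tool frame: the origin (TCP) lies on the centre line of the jaws, within the pads' length; the fingertips stand 17 mm ahead of it and the grasp point (between the pads) lies 2 mm behind it; z points along the fingers, y is the direction in which the jaws open and shut (so a half turn about z gives the same grasp; the last joint's range is limited). The gripper opens to 85 mm and grips with 20 to 120 N. Pads are 22 mm wide; open, the fingers measure 114 mm over their backs; the gripper's body (76 mm by 85 mm) begins 54 mm behind the grasp point. The pads swing forward as they close: fully open they stand 13 mm farther back than shut.
Start: joints at [-75.292, 20.558, 86.54, -0, 72.909, -6.595], TCP at [217.959, -558.98, 248.267] pointing down, gripper open.
Joint ranges: [-170.27, 170.27], [-57.76, 135], [12.27, 136.19], [-55.21, 235.2], [11.17, 155.16], [-170.74, 170.74]. Speed limits (degrees/s): [136.94, 136.94, 180, 180, 180, 180].

INTERFACE

Orientations are given as [roll, pitch, yaw] about the fixed x, y, z axes, in that order (R = Rz(yaw) Ry(pitch) Rx(roll)).
In Python, from cell import arm gives the robot as it stands.
- The arm moves only by the tool step_arm, never from a script. Its arguments are lists of equal length, an entry for each row: "turn": the turn, a rotation vector about the tool's x, y, z in rad, a list of three; "delta_pos": the shift along the tool's x, y, z in mm, a list of three; "fingers": the finger opening in mm, from 0 to 85.4. In form: {"turn": [[wx, wy, wz], ...], "delta_pos": [[tx, ty, tz], ...], "fingers": [fingers, ...]}. A call has 1 to 12 rows; each row shifts and turns the commanded pose from where the row before left it, along the tool's axes as they then stand; what a row does not reach is not made up. A row lasts 1/12 s, in which the tool goes at most 41.7 mm and 7.16 degrees, less where a joint would pass 70% of its speed; a pose out of reach is approached as far as the arm can. A call with a gripper value outside its range is refused whole. The fingers move at their own pace and stop on an object; "squeeze" is the grip in N (left out, the last holds). Time passes only in rows, so rows that do not move let the fingers close. It gives the time, the measured TCP pose, the force and the opening at its end, in the units of the state.
- arm.read_state(): the state, without advancing time (a new reading comes with each control period).
- arm.read_camera(name): name is "scene" or "top"; returns a dict with "frame" (420x560x3 uint8, blue, green, red), "depth" (420x560 float32, mm along the optical axis (not along the pixel's ray), 0 where there is no reading), "fx", "fy", "cx", "cy" (pixels), "world_to_cam" (4x4, takes a point from world to camera coordinates). Camera axes: x right, y up, looking along -z (the intrinsics and any distortion apply to the point x, -y, -z); pixel columns grow to the right and rows downward; lengths in mm; the calibration is good to about 2 mm. A picture is of the moment at which its call begins.
- arm.finish_job(): hands the job in, once; it reports no verdict.
Trained networks look in a picture, given as the dict that the camera call returned (one of the last four; its "shot" number tells which), for a name from the list of things; names that differ only in an ending like _2 or _b are one class to them, and where a whole thing is asked for, a point or a joint stands for the part that bears it (a point fixed in the world has none). Each returns a list of dicts, best first, with "p" (0 to 1); they miss things now and then, are a little off and sometimes report something else, mostly with a low value. They report only what shows in the picture. A call takes as long as a camera call.
- arm.find_in(picture, label): "rect" ([left, top, right, bottom] in pixels, round what is visible of it).
- arm.mark_of(picture, label): "position" ([row, column] in pixels: a listed point, or the origin of a listed thing).
The state is a dict: "time_s": time; "joints": joint angles; "qd": joint speeds; "joint_torque": joint torques, N m; "tool_pos": TCP position; "ee_rot": TCP orientation; "contact_force": force on the tool from outside, world axes, zero at the start; "moment": the same for the moment, N m; "grip_width": opening from 0.0 (shut) to 1.0 (fully open).
Only numpy, scipy, OpenCV 4.12 (cv2) and the standard library are available. Lean on these libraries where they do the work, as an engineer would, in place of code of your own. Each camera call takes 0.05 s, during which the arm holds its last target.

TASK

The grey instrument base stands on its three rubber feet, but the two levelling screws at its ends hang clear of their bearing discs, so it rocks. Turn both black knobs clockwise until each screw bears firmly on its disc and all five feet carry a fair share of the weight, but stop well before any of the rubber feet is jacked up off the table. Do not shift or tip the base, press hard on it, or disturb the tile on it and the sharpener and tweezers beside it, and let go at the end.

Things in the scene. Friction and masses are not known exactly. Their poses are not given: they have to be found in the camera images.
- stand: grey cast instrument base, 108 mm deep (x), 172 mm wide (y), a round lug with a levelling screw at each end (228 mm over the lugs), raised platen with a tile on it; about 5.7 kg, loose. Origin: under its middle at the level of its rubber soles (table top); x to its rear (away from the robot), y left, z up. Underside at z 13, lug tops 31, tile's top 50 mm. At first it stands level on its rubber feet alone.
- screw_left: left levelling screw (knob, spindle, foot plate in one) through the lug at x -26, y +93 mm of the base; origin on its axis, z up. Clockwise seen from above drives it down, 1.2 mm per rad; it stays where it is left. At the start the foot plate hangs 0.3 to 3.3 mm above its disc, unknown and different left and right. 6 to 12 N on each screw is right; well beyond that a rubber foot lifts.
- knob_left (a point): centre of the left screw's round black ribbed knob: 32 mm diameter, 22 mm tall (11 mm above and below this point), axis upright; about 56 mm above the table, lowest part of the knob 14 mm clear of the lug. It goes down and turns with the screw.
- pad_left: round rubber-faced foot plate of the left screw, 55 mm across, under the lug, over a bright steel disc (68 mm across) let into the table; origin in the centre of its sole. It turns with the screw and rubs on the disc: the knob turns with 0.005 to 0.02 N m while clear, and each N that the screw bears adds roughly 0.012 N m (0.010 to 0.014, by friction), some 0.3 N m per rad of turn.
- screw_right: right levelling screw (knob, spindle, foot plate in one) through the lug at x -26, y -93 mm of the base; origin on its axis, z up. Clockwise seen from above drives it down, 1.2 mm per rad; it stays where it is left. At the start the foot plate hangs 0.3 to 3.3 mm above its disc, unknown and different left and right. 6 to 12 N on each screw is right; well beyond that a rubber foot lifts.
- knob_right (a point): centre of the right screw's round black ribbed knob: 32 mm diameter, 22 mm tall (11 mm above and below this point), axis upright; about 56 mm above the table, lowest part of the knob 14 mm clear of the lug. It goes down and turns with the screw.
- pad_right: round rubber-faced foot plate of the right screw, 55 mm across, under the lug, over a bright steel disc (68 mm across) let into the table; origin in the centre of its sole. It turns with the screw and rubs on the disc: the knob turns with 0.005 to 0.02 N m while clear, and each N that the screw bears adds roughly 0.012 N m (0.010 to 0.014, by friction), some 0.3 N m per rad of turn.
- foot_front: fixed round rubber foot under the base's front edge, 24 mm across, 13 mm tall, at x -40 mm, y 0 of the base; origin in the centre of its sole
- foot_rear_left: like it, at x +42 mm, y +74 mm of the base
- foot_rear_right: like it, at x +42 mm, y -74 mm of the base
- gloss_tile: black glass tile in a dark frame, 62 x 88 x 13 mm, loose on the platen; origin in the centre of its underside
- sharpener: small metal pencil sharpener, 15 x 25 x 14 mm, on the table left of the base; origin in the centre of its underside
- tweezers: steel tweezers lying on the table right of the base, 18 x 120 x 8 mm, long along their y; origin in the centre of the underside

How it is judged (in metres and radians):
At the end, for the whole second after the job is handed in: Nothing touches the base but what it stands on; it is at rest within 15 mm of where it was; each levelling screw presses on its disc with 5 to 13 N, and each of the three rubber feet still presses on the table with more than 5 N (contact force between screw_left and anything else between 5 and 13 N and contact force between screw_right and anything else between 5 and 13 N and contact force between each of foot_front, foot_rear_left, foot_rear_right and anything else above 5 N and distance of stand from where it was at the start of the episode below 0.015 m and angular speed of stand below 0.05 rad/s and linear speed of stand below 0.01 m/s).
It fails at once if a screw is pressed or driven onto its disc with more than 30 N (contact force between any of pad_left, pad_right and anything else above 30 N).
It fails at once if the base is tipped by more than 1.7 degrees (0.03 rad) or shoved by more than 15 mm (angle between stand's own z axis and vertical above 0.03 rad or distance of stand from where it was at the start of the episode above 0.015 m).
It fails at once if the tile, the sharpener or the tweezers is moved by more than 15 mm (distance of any of gloss_tile, sharpener, tweezers from where it was at the start of the episode above 0.015 m).
It also fails if it takes over 72 s, if anything falls off the work surface, if the arm or the gripper's body presses on something with over 40 N, if the wrist force passes 120 N, or if a joint passes its speed limit or range.

## Working session

There is one attempt and no reset: what is moved stays moved. The work goes in short steps, Python scripts to look and compute and a tool call to move; the robot and the scene stay as the last step left them, time stands still between calls to the robot, and variables do not carry over. Pictures are saved under pics/ and viewed, and the job is handed in when it is done.

Besides the shell and the picture viewer there is one more tool, called after ">>>" as a command line: name --argument value ..., lists and objects as JSON in quotes. step_arm: Moves the arm, as the interface text tells. Its arguments: {"type":"object","properties":{"turn":{"type":"array","items":{"type":"array","items":{"type":"number"}}},"delta_pos":{"type":"array","items":{"type":"array","items":{"type":"number"}}},"fingers":{"type":"array","items":{"type":"number"}},"squeeze":{"type":"number"}},"required":["turn","delta_pos","fingers"]}

```bash
mkdir -p pics; cat > h.py <<'E'
import numpy as np, cv2
from cell import arm
def pix2w(p,r,c,d):
    x=(c-p['cx'])/p['fx']*d; y=(r-p['cy'])/p['fy']*d
    return (np.linalg.inv(p['world_to_cam'])@np.array([x,-y,-d,1]))[:3]
def pixz(p,r,c,z):
    M=np.linalg.inv(p['world_to_cam']); o=M[:3,3]
    q=pix2w(p,r,c,1000.); return o+(q-o)*(z-o[2])/(q[2]-o[2])
E
python3 - <<'E'
from h import *
print(arm.read_state())
for n in('scene','top'):
    p=arm.read_camera(n); cv2.imwrite(f'pics/{n}0.png',p['frame']); print(n,p['fx'],p['cx'],p['cy'],p.keys(),np.linalg.inv(p['world_to_cam']).round(2).tolist())
    for l,z in(('knob_left',56),('knob_right',56),('stand',0),('gloss_tile',37),('sharpener',0),('tweezers',0)):
        for m in arm.mark_of(p,l)[:2]:
            r,c=m['position']; d=p['depth'][int(r),int(c)]
            print(l,m,pixz(p,r,c,z).round(1),pix2w(p,r,c,d).round(1))
E
```

```text
{'time_s': 0.0, 'joints': array([-7.52937291e+01,  2.05977987e+01,  8.65996024e+01, -4.04143606e-04,
        7.29100822e+01, -6.59383056e+00]), 'qd': array([-0.04161519,  0.03489514,  0.02758144,  0.08964165,  0.07530022,
        0.00368636]), 'joint_torque': array([-8.32574660e-04, -5.27617335e+01, -2.78625458e+01, -3.61103603e-04,
        1.33336094e-02, -9.88908965e-06]), 'tool_pos': array([ 217.78140844, -558.36742937,  247.45090975]), 'ee_rot': array([-1.79893183e+02, -1.19587949e-02,  2.13002094e+01]), 'contact_force': array([-0.0048888 ,  0.55045583,  0.2074288 ]), 'moment': array([-0.08506878, -0.02956494, -0.04724429]), 'grip_width': 1.0014629462611881}
scene 531.1609072977097 273.9688610912766 212.10272180783798 dict_keys(['frame', 'depth', 'fx', 'fy', 'cx', 'cy', 'world_to_cam', 'shot']) [[0.99, -0.03, 0.13, 647.65], [0.13, 0.43, -0.89, -1268.71], [-0.03, 0.9, 0.43, 604.62], [0.0, 0.0, 0.0, 1.0]]
knob_left {'position': [206.9, 257.5], 'p': 0.47} [ 436.  -106.5   56. ] [ 438.3 -119.1   61.9]
knob_right {'position': [242.7, 224.6], 'p': 0.56} [ 394.7 -292.2   56. ] [ 397.5 -
[... 779 characters left out ...]
-109.2   56. ] [ 434.7 -109.5   66.1]
knob_right {'position': [245.0, 365.2], 'p': 0.51} [ 391.9 -297.5   56. ] [ 391.2 -295.1   68.6]
stand {'position': [226.9, 315.1], 'p': 0.82} [ 432.4 -201.     0. ] [ 427.3 -197.1   50.3]
gloss_tile {'position': [221.0, 317.3], 'p': 0.66} [ 441.  -202.6   37. ] [ 439.2 -201.3   53.1]
gloss_tile {'position': [223.1, 317.1], 'p': 0.66} [ 436.6 -202.2   37. ] [ 435.6 -201.4   46.4]
sharpener {'position': [204.3, 247.9], 'p': 0.55} [479.3 -54.3   0. ] [477.4 -55.3  12.2]
sharpener {'position': [245.2, 361.5], 'p': 0.4} [ 394.7 -300.5    0. ] [ 390.5 -287.4   70.5]
tweezers {'position': [249.8, 399.9], 'p': 0.58} [ 386.4 -382.3    0. ] [ 386.4 -382.     1. ]
```

View pics/scene0.png

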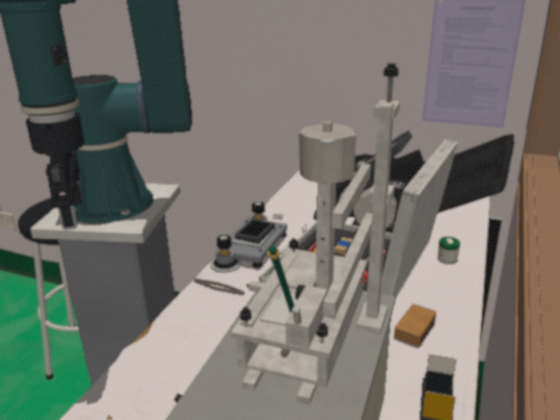

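View pics/top0.png

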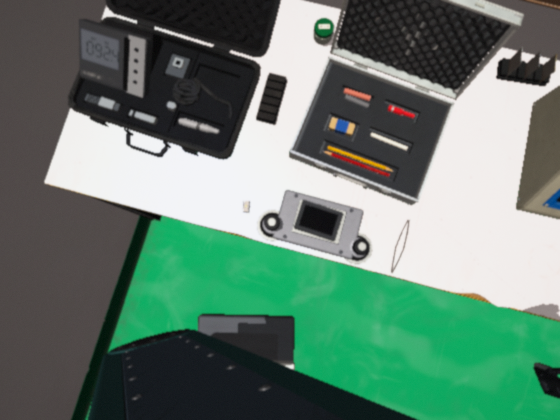

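The top view shows the base at about (225,318), with its knobs at (222,271) and (246,361). The sharpener is at (206,247) and the tweezers at (247,401). I'll measure the knobs more precisely from depth and edges.

```bash
python3 - <<'E'
from h import *
p=arm.read_camera('top')
cv2.imwrite('pics/topz.png',cv2.resize(p['frame'][180:280,230:420],None,fx=4,fy=4,interpolation=cv2.INTER_CUBIC))
d=p['depth']; H,W=d.shape
rr,cc=np.mgrid[:H,:W]
x=(cc-p['cx'])/p['fx']*d; y=(rr-p['cy'])/p['fy']*d
P=np.stack([x,-y,-d,np.ones_like(d)],-1)@np.linalg.inv(p['world_to_cam']).T
for n,(r,c) in dict(L=(222,271),R=(246,361)).items():
    m=(P[...,2]>58)&(abs(rr-r)<20)&(abs(cc-c)<20)&(d>0)
    q=P[m][:,:3]; print(n,len(q),q.mean(0).round(1),q.min(0).round(1),q.max(0).round(1),np.median(q,0).round(1), rr[m].mean(),cc[m].mean())
s=arm.read_camera('scene')
cv2.imwrite('pics/scz.png',cv2.resize(s['frame'][180:310,180:320],None,fx=4.5,fy=4.5,interpolation=cv2.INTER_CUBIC))
# high things
m=(d>0)&(P[...,2]>80); print(P[m][:,:3].min(0),P[m][:,:3].max(0))
# height map print region x 300..700, y -700..100
for X in range(350,700,50):
    print(X,[ (int(np.percentile(P[(d>0)&(abs(P[...,0]-X)<25)&(abs(P[...,1]-Y)<25)][:,2],98)) if ((d>0)&(abs(P[...,0]-X)<25)&(abs(P[...,1]-Y)<25)).any() else None) for Y in range(100,-701,-50)])
E
```

```text
L 203 [ 433.2 -108.3   67.1] [ 418.  -123.4   58.5] [450.4 -93.   72.2] [ 433.5 -108.9   67.1] 222.3793103448276 271.51231527093597
R 214 [ 388.  -287.6   67.4] [ 373.2 -303.3   58.2] [ 403.2 -272.3   71.7] [ 387.5 -287.    67.4] 246.57476635514018 361.3224299065421
[ 177.67898483 -703.64634889   80.00073219] [913.50892746 437.03244586 766.87042945]
350 [-786, -786, -787, -785, -786, -788, 1, 31, 33, 7, 3, 3, 3, 3, 3, 3, 3]
400 [-786, -788, 1, 2, 67, 48, 50, 56, 70, 4, 9, 3, 3, 3, 3, 3, 3]
450 [2, 2, 2, 12, 70, 51, 52, 51, 33, 3, 7, 3, 3, 3, 42, 78, 63]
500 [2, 3, 3, 12, 3, 38, 48, 32, 49, 53, 51, 3, 3, 3, 113, 145, None]
550 [3, 2, 43, 3, 3, 26, 52, 50, 50, 42, 44, 51, 3, 3, 3, 151, None]
600 [48, 54, 47, 45, 3, 51, 42, 42, 42, 42, 43, 51, 3, 3, 3, 139, None]
650 [42, 38, 44, 47, 21, 50, 44, 48, 43, 42, 42, 50, 49, 3, 3, 127, -2]
```

View pics/topz.png

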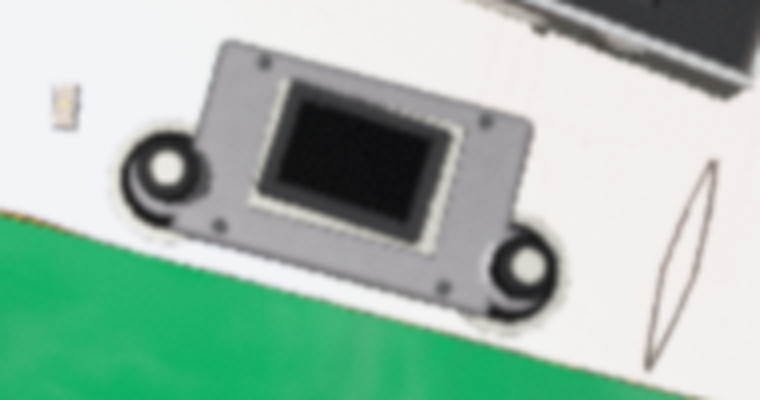

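View pics/scz.png

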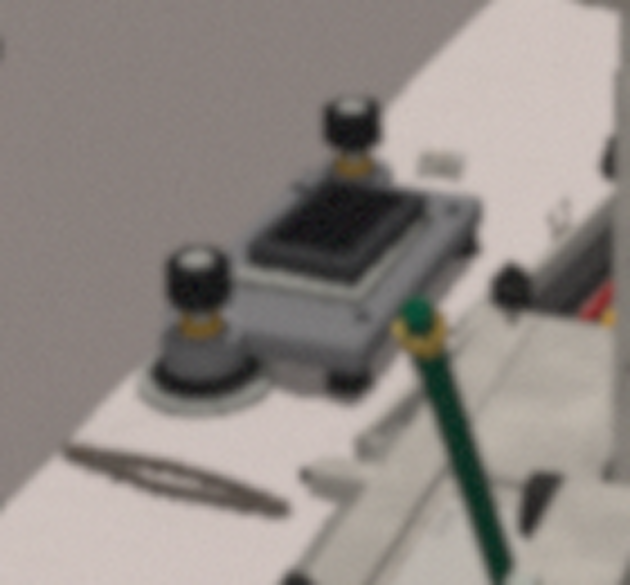

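>>> step_arm --turn '[[0,0,-0.124],[0,0,-0.124],[0,0,-0.124],[0,0,-0.124],[0,0,-0.124],[0,0,-0.124],[0,0,-0.124],[0,0,-0.124],[0,0,-0.124],[0,0,-0.124],[0,0,-0.124],[0,0,0]]' --delta_pos '[[0,0,0],[0,0,0],[0,0,0],[0,0,0],[0,0,0],[0,0,0],[0,0,0],[0,0,0],[0,0,0],[0,0,0],[0,0,0],[0,0,0]]' --fingers '[85,85,85,85,85,85,85,85,85,85,60,60]' --squeeze 30

```text
time_s: 1.8
tool_pos: [218.0, -559.0, 248.3]
ee_rot: [-180.0, -0.0, 99.7]
contact_force: [-0.1, 0.6, -0.3]
grip_width: 0.74
```

```bash
cat >> h.py <<'E'
from scipy.spatial.transform import Rotation as Ro
def st():
    s=arm.read_state(); print('t',round(s['time_s'],2),'J',s['joints'].round(1),'pos',s['tool_pos'].round(2),'rot',s['ee_rot'].round(2),'F',s['contact_force'].round(2),'M',s['moment'].round(3),'g',round(s['grip_width']*85.4,1)); return s
def to(x,y,z):
    s=st(); R=Ro.from_euler('xyz',s['ee_rot'],degrees=True).as_matrix()
    print('delta tool',(R.T@(np.array([x,y,z])-s['tool_pos'])).round(1), 'y-turn rotvec to vertical',)
E
python3 - <<'E'
from h import *
to(387.8,-287.5,110)
E
```

```text
t 1.8 J [-75.3  20.6  86.5  -0.   72.9 -85. ] pos [ 217.98 -558.99  248.27] rot [-180.     -0.     99.71] F [-0.09  0.61 -0.35] M [ 0.03  -0.001 -0.035] g 63.2
delta tool [238.9 213.2 138.3] y-turn rotvec to vertical
```

>>> step_arm --turn '[[0,0,0],[0,0,0],[0,0,0],[0,0,0],[0,0,0],[0,0,0],[0,0,0],[0,0,0],[0,0,0],[0,0,0],[0,0,0],[0,0,0]]' --delta_pos '[[12,10,0],[24,21.2,6],[24,21,14],[24,21,14],[24,21,14],[24,21,14],[24,21,14],[24,21,14],[24,21,14],[20,20,14],[14.9,15,14],[0,0,6.3]]' --fingers '[60,60,60,60,60,60,60,60,60,60,60,60]'

```text
time_s: 2.8
tool_pos: [389.5, -283.6, 108.7]
ee_rot: [-179.9, -0.2, 99.4]
contact_force: [0.0, 0.9, 0.3]
grip_width: 0.7
```

>>> step_arm --turn '[[0,0,0],[0,0,0],[0,0,0]]' --delta_pos '[[0,0,0],[0,0,0],[0,0,0]]' --fingers '[60,60,60]'

```text
time_s: 3.05
tool_pos: [389.1, -289.3, 110.7]
ee_rot: [180.0, 0.1, 99.3]
contact_force: [0.6, 0.2, 0.8]
grip_width: 0.707
```

```bash
python3 - <<'E'
from h import *
to(387.8,-287.5,62)
s=arm.read_camera('scene')
cv2.imwrite('pics/sc1.png',cv2.resize(s['frame'][150:310,150:310],None,fx=3.7,fy=3.7,interpolation=cv2.INTER_CUBIC))
E
```

```text
t 3.05 J [-44.8  21.6 109.2  -0.   49.1 -54.1] pos [ 389.09 -289.29  110.66] rot [1.7997e+02 6.0000e-02 9.9350e+01] F [0.63 0.24 0.84] M [ 0.001  0.005 -0.013] g 60.3
delta tool [ 2.  -1.  48.7] y-turn rotvec to vertical
```

View pics/sc1.png

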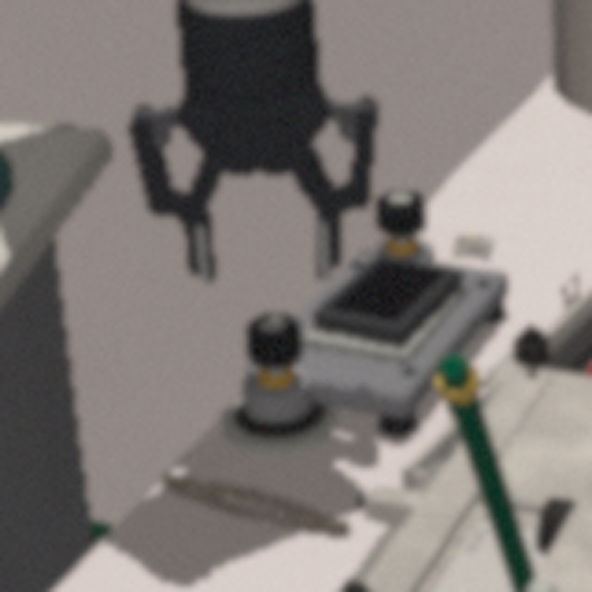

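Both fingers straddle the right knob: it is at crop (275,340) and the tips are at (205,275) and (325,275). Descending.

>>> step_arm --turn '[[0,0,0],[0,0,0],[0,0,0],[0,0,0],[0,0,0],[0,0,0],[0,0,0],[0,0,0]]' --delta_pos '[[0,0,8],[0,0,10],[0,0,10],[0,0,10],[0,0,8],[0,0,4],[0,0,0],[0,0,0]]' --fingers '[60,60,60,60,60,60,60,60]'

```text
time_s: 3.77
tool_pos: [388.8, -288.1, 59.5]
ee_rot: [-180.0, -0.1, 99.5]
contact_force: [-1.3, 0.3, -0.3]
grip_width: 0.702
```

```bash
python3 - <<'E'
from h import *
to(387.8,-287.5,59)
s=arm.read_camera('scene')
cv2.imwrite('pics/sc2.png',cv2.resize(s['frame'][180:310,180:310],None,fx=4.5,fy=4.5,interpolation=cv2.INTER_CUBIC))
s=arm.read_camera('top')
cv2.imwrite('pics/t2.png',cv2.resize(s['frame'][180:310,280:420],None,fx=4.5,fy=4.5,interpolation=cv2.INTER_CUBIC))
E
```

```text
t 3.77 J [-44.7  26.6 111.5   0.   41.9 -54.2] pos [ 388.83 -288.07   59.53] rot [-1.7996e+02 -6.0000e-02  9.9450e+01] F [-1.34  0.32 -0.3 ] M [-0.039  0.037  0.033] g 60.0
delta tool [ 0.7 -0.9  0.5] y-turn rotvec to vertical
```

View pics/sc2.png

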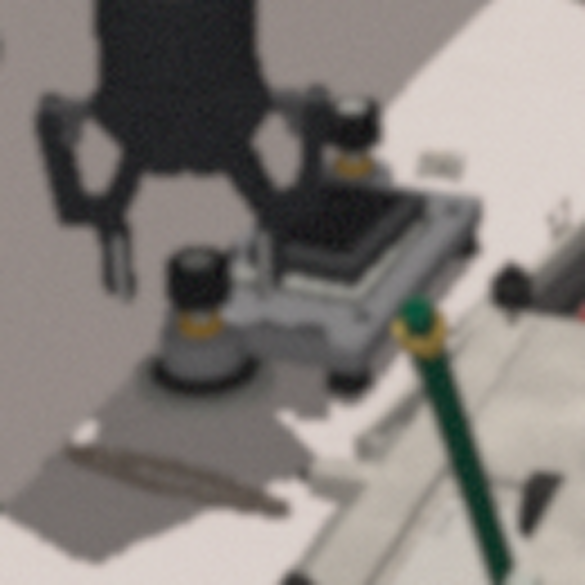

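View pics/t2.png

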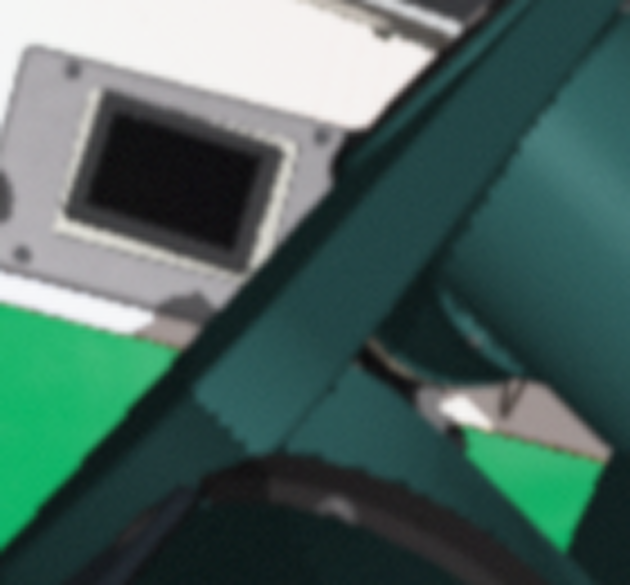

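The knob sits midway between the tips: knob at (195,280), tips at (120,290) and (258,285). I'll get a force and torque baseline first, then close.

```bash
cat >> h.py <<'E'
def avg(n=8):
    A=[]
    for i in range(n):
        arm.read_camera('scene'); s=arm.read_state()
        A.append(np.r_[s['contact_force'],s['moment'],s['joint_torque'][[0,3,5]],s['time_s']])
    A=np.array(A); print('F',A[:,:3].mean(0).round(2),'M',A[:,3:6].mean(0).round(4),'sd',A[:,5].std().round(4),'tq1,4,6',A[:,6:9].mean(0).round(4),'sd',A[:,8].std().round(5),'t',A[-1,-1].round(2))
    return A
E
python3 - <<'E'
from h import *
avg(8);st()
E
```

```text
F [-0.01 -0.34  0.08] M [ 0.0135  0.0095 -0.0133] sd 0.0122 tq1,4,6 [-0.0058 -0.0001  0.0001] sd 3e-05 t 4.27
t 4.27 J [-44.7  26.5 111.5   0.   41.9 -54.2] pos [ 389.09 -288.37   60.18] rot [1.7999e+02 1.0000e-02 9.9460e+01] F [-0.12 -0.14  0.71] M [ 0.037  0.019 -0.014] g 59.6
```

>>> step_arm --turn '[[0,0,0],[0,0,0],[0,0,0],[0,0,0],[0,0,0],[0,0,0],[0,0,0]]' --delta_pos '[[0.5,-0.5,0.3],[0,0,0],[0,0,0],[0,0,0],[0,0,0],[0,0,0],[0,0,0]]' --fingers '[50,42,38,36,34,30,28]' --squeeze 25

```text
time_s: 4.85
tool_pos: [389.6, -288.0, 60.1]
ee_rot: [179.9, 0.0, 99.4]
contact_force: [4.9, 3.4, 2.7]
grip_width: 0.367
```

```bash
python3 - <<'E'
from h import *
st();avg(6);st()
E
```

```text
t 4.85 J [-4.470e+01  2.650e+01  1.116e+02  1.000e-01  4.180e+01 -5.420e+01] pos [ 389.62 -288.     60.05] rot [1.7989e+02 4.0000e-02 9.9410e+01] F [4.89 3.4  2.71] M [ 0.443 -0.668 -0.099] g 31.3
F [4.36 2.86 2.3 ] M [ 0.4396 -0.7012  0.0061] sd 0.0189 tq1,4,6 [-2.3124 -1.2039 -0.0222] sd 0.00035 t 5.15
t 5.15 J [-4.470e+01  2.650e+01  1.116e+02  1.000e-01  4.180e+01 -5.420e+01] pos [ 389.57 -288.     60.04] rot [1.7989e+02 4.0000e-02 9.9420e+01] F [4.58 2.18 2.24] M [ 0.458 -0.729 -0.002] g 30.8
```

>>> step_arm --turn '[[0,0,0],[0,0,0],[0,0,0]]' --delta_pos '[[0.3,0.6,-0.2],[0,0,0],[0,0,0]]' --fingers '[28,28,28]'

```text
time_s: 5.4
tool_pos: [389.6, -287.9, 60.1]
ee_rot: [179.9, 0.1, 99.5]
contact_force: [3.7, 1.3, 2.2]
grip_width: 0.361
```

```bash
python3 - <<'E'
from h import *
avg(4);st()
E
```

```text
F [3.89 0.58 1.84] M [ 0.0766 -0.6835 -0.0203] sd 0.0242 tq1,4,6 [-1.4611 -0.8486 -0.0153] sd 0.00226 t 5.6
t 5.6 J [-44.7  26.5 111.6   0.   41.9 -54.1] pos [ 389.6  -287.89   60.08] rot [1.7994e+02 5.0000e-02 9.9440e+01] F [4.81 0.98 2.21] M [ 0.036 -0.75  -0.004] g 30.7
```

>>> step_arm --turn '[[0,0,0.06],[0,0,0.06],[0,0,0.06],[0,0,0.06],[0,0,0],[0,0,0]]' --delta_pos '[[0,0.3,0.07],[0,0,0.07],[0,0,0.07],[0,0,0.07],[0,0,0],[0,0,0]]' --fingers '[28,28,28,28,28,28]'

```text
time_s: 6.1
tool_pos: [389.7, -287.9, 59.8]
ee_rot: [179.9, 0.0, 85.8]
contact_force: [4.6, 1.1, 2.9]
grip_width: 0.366
```

```bash
python3 - <<'E'
from h import *
avg(4);st()
E
```

```text
F [ 4.39 -0.27  2.13] M [-0.0232 -0.761   0.0172] sd 0.0277 tq1,4,6 [-1.1947 -0.7188  0.0125] sd 0.01088 t 6.3
t 6.3 J [-44.6  26.5 111.6   0.   41.8 -40.4] pos [ 389.67 -287.83   59.79] rot [1.7995e+02 3.0000e-02 8.5760e+01] F [ 5.33 -0.93  2.28] M [-0.023 -0.77   0.028] g 31.7
```

>>> step_arm --turn '[[0,0,0],[0,0,0],[0,0,0]]' --delta_pos '[[0,1,-0.2],[0,0,0],[0,0,0]]' --fingers '[28,28,28]'

```text
time_s: 6.55
tool_pos: [389.9, -287.7, 59.8]
ee_rot: [-180.0, 0.0, 85.7]
contact_force: [0.3, -2.7, 4.3]
grip_width: 0.363
```

```bash
python3 - <<'E'
from h import *
avg(4);st()
E
```

```text
F [-0.1  -3.62  3.39] M [-0.584   0.0706  0.0105] sd 0.0329 tq1,4,6 [1.4735 0.6776 0.0124] sd 0.00018 t 6.75
t 6.75 J [-44.6  26.6 111.5  -0.   42.  -40.3] pos [ 389.92 -287.69   59.78] rot [-1.7997e+02  1.0000e-02  8.5720e+01] F [-0.4  -4.73  3.85] M [-0.639  0.156  0.027] g 31.0
```

>>> step_arm --turn '[[0,0,0.06],[0,0,0.06],[0,0,0.06],[0,0,0.06],[0,0,0],[0,0,0]]' --delta_pos '[[-0.4,0,-0.1],[0,0,0.07],[0,0,0.07],[0,0,0],[0,0,0],[0,0,0]]' --fingers '[28,28,28,28,28,28]'

```text
time_s: 7.25
tool_pos: [390.0, -287.7, 59.6]
ee_rot: [-180.0, -0.0, 72.1]
contact_force: [0.3, -3.1, 1.9]
grip_width: 0.364
```

```bash
python3 - <<'E'
from h import *
avg(3);st()
E
```

```text
F [ 0.28 -2.67  0.65] M [-0.4478 -0.0621  0.0027] sd 0.0359 tq1,4,6 [1.0529 0.4576 0.0181] sd 0.01018 t 7.4
t 7.4 J [-44.6  26.6 111.5  -0.   42.  -26.6] pos [ 389.99 -287.75   59.62] rot [-1.7996e+02 -2.0000e-02  7.2030e+01] F [ 0.44 -2.64  0.28] M [-0.475 -0.066  0.051] g 31.2
```

```bash
sed -i "s/    return A$/    print('tq6',A[:,8].round(4)); return A/" h.py
```

>>> step_arm --turn '[[0,0,0.06],[0,0,0.06],[0,0,0.06],[0,0,0.06],[0,0,0],[0,0,0]]' --delta_pos '[[-0.3,0,0.05],[0,0,0.07],[0,0,0.07],[0,0,0.05],[0,0,0],[0,0,0]]' --fingers '[28,28,28,28,28,28]'

```text
time_s: 7.9
tool_pos: [390.1, -287.8, 59.4]
ee_rot: [-180.0, -0.0, 58.3]
contact_force: [1.6, -2.0, -1.5]
grip_width: 0.365
```

```bash
python3 - <<'E'
from h import *
avg(3);st()
E
```

```text
F [ 1.75 -1.17 -0.79] M [-0.1519 -0.2363  0.0188] sd 0.0349 tq1,4,6 [-0.0393 -0.0821  0.019 ] sd 0.01097 t 8.05
tq6 [0.033  0.0178 0.0063]
t 8.05 J [-44.6  26.6 111.5   0.   41.9 -12.9] pos [ 390.04 -287.83   59.38] rot [-1.7996e+02 -2.0000e-02  5.8290e+01] F [ 1.9  -0.21 -0.63] M [-0.121 -0.185  0.064] g 31.0
```

>>> step_arm --turn '[[0,0,0.04],[0,0,0.04],[0,0,0.04],[0,0,0.04],[0,0,0.04],[0,0,0.04]]' --delta_pos '[[0,0,0.05],[0,0,0.05],[0,0,0.05],[0,0,0.05],[0,0,0.05],[0,0,0.05]]' --fingers '[28,28,28,28,28,28]'

```text
time_s: 8.55
tool_pos: [390.1, -287.9, 59.1]
ee_rot: [-180.0, -0.0, 44.4]
contact_force: [1.7, -1.2, -2.1]
grip_width: 0.365
```

```bash
cat >> h.py <<'E'
def q():
    s=st(); print('tq6',s['joint_torque'][5].round(4))
E
python3 - <<'E'
from h import *
q();avg(4)
E
```

```text
t 8.55 J [-44.6  26.7 111.5   0.   41.9   1. ] pos [ 390.09 -287.9    59.09] rot [-1.7997e+02 -2.0000e-02  4.4400e+01] F [ 1.72 -1.2  -2.13] M [-0.167 -0.309 -0.036] g 31.2
tq6 -0.6146
F [ 2.45 -0.53 -1.7 ] M [-0.1112 -0.335  -0.0201] sd 0.0378 tq1,4,6 [-0.2941 -0.2552  0.1235] sd 0.24068 t 8.75
tq6 [-0.1892  0.4743  0.1758  0.0333]
```

```bash
python3 - <<'E'
from h import *
avg(10);st()
E
```

```text
F [ 2.48 -0.   -2.28] M [ 0.0594 -0.4294  0.0122] sd 0.0272 tq1,4,6 [-0.8209 -0.46    0.0145] sd 0.0036 t 9.25
tq6 [0.0147 0.0132 0.0089 0.0094 0.0116 0.014  0.016  0.0177 0.019  0.02  ]
t 9.25 J [-44.6  26.7 111.5   0.   41.9   0.9] pos [ 390.07 -287.94   59.11] rot [-1.7997e+02 -1.0000e-02  4.4450e+01] F [ 2.81 -0.12 -1.83] M [ 0.166 -0.447  0.073] g 30.9
```

>>> step_arm --turn '[[0,0,0.06],[0,0,0.06],[0,0,0.05],[0,0,0.03],[0,0,0],[0,0,0],[0,0,0],[0,0,0]]' --delta_pos '[[0,0.2,0.1],[0,0,0.1],[0,0,0.1],[0,0,0.05],[0,0,0],[0,0,0],[0,0,0],[0,0,0]]' --fingers '[28,28,28,28,28,28,28,28]'

```text
time_s: 9.92
tool_pos: [390.1, -288.1, 58.8]
ee_rot: [-180.0, -0.0, 33.0]
contact_force: [3.3, 1.4, -1.2]
grip_width: 0.36
```

```bash
python3 - <<'E'
from h import *
avg(4);st()
E
```

```text
F [ 2.63  1.57 -0.88] M [ 0.4    -0.3691  0.0369] sd 0.0238 tq1,4,6 [-1.4681 -0.752   0.0145] sd 0.00065 t 10.12
tq6 [0.0139 0.0139 0.0145 0.0155]
t 10.12 J [-44.6  26.7 111.5   0.   41.9  12.4] pos [ 390.13 -288.05   58.83] rot [-179.96   -0.     33.  ] F [ 2.24  1.91 -0.63] M [ 0.437 -0.36   0.052] g 31.2
```

>>> step_arm --turn '[[0,0,0.06],[0,0,0.06],[0,0,0.05],[0,0,0.03],[0,0,0],[0,0,0],[0,0,0],[0,0,0]]' --delta_pos '[[0,0,0.07],[0,0,0.07],[0,0,0.06],[0,0,0.04],[0,0,0],[0,0,0],[0,0,0],[0,0,0]]' --fingers '[28,28,28,28,28,28,28,28]'

```text
time_s: 10.78
tool_pos: [390.2, -288.2, 58.6]
ee_rot: [-180.0, 0.0, 21.6]
contact_force: [2.3, 2.1, -0.4]
grip_width: 0.367
```

```bash
python3 - <<'E'
from h import *
avg(4);st()
E
```

```text
F [ 2.77  2.32 -0.86] M [ 0.5344 -0.3735  0.0419] sd 0.0245 tq1,4,6 [-1.6934 -0.8707  0.0137] sd 0.00089 t 10.98
tq6 [0.013  0.0129 0.0139 0.0151]
t 10.98 J [-44.6  26.7 111.5   0.   41.8  23.8] pos [ 390.18 -288.15   58.6 ] rot [-1.7997e+02  1.0000e-02  2.1550e+01] F [2.4  2.82 0.14] M [ 0.542 -0.386  0.045] g 31.2
```

>>> step_arm --turn '[[0,0,0.06],[0,0,0.06],[0,0,0.06],[0,0,0.04],[0,0,0],[0,0,0],[0,0,0],[0,0,0]]' --delta_pos '[[0.4,-0.2,0.1],[0,0,0.07],[0,0,0.07],[0,0,0.05],[0,0,0],[0,0,0],[0,0,0],[0,0,0]]' --fingers '[28,28,28,28,28,28,28,28]'

```text
time_s: 11.65
tool_pos: [390.3, -288.1, 58.3]
ee_rot: [-180.0, 0.0, 9.0]
contact_force: [-0.1, -0.1, -0.7]
grip_width: 0.368
```

```bash
python3 - <<'E'
from h import *
avg(3);st()
E
```

```text
F [-0.88 -0.27 -0.51] M [0.0542 0.1453 0.0245] sd 0.0436 tq1,4,6 [0.396  0.1679 0.0105] sd 0.001 t 11.8
tq6 [0.0095 0.0103 0.0119]
t 11.8 J [-44.6  26.8 111.5  -0.   41.8  36.5] pos [ 390.4  -288.12   58.37] rot [1.80e+02 2.00e-02 8.96e+00] F [-1.21 -0.23 -0.86] M [0.005 0.199 0.078] g 31.0
```

>>> step_arm --turn '[[0,0,0.06],[0,0,0.06],[0,0,0.05],[0,0,0.03],[0,0,0],[0,0,0],[0,0,0],[0,0,0]]' --delta_pos '[[0,0,0.07],[0,0,0.07],[0,0,0.06],[0,0,0.04],[0,0,0],[0,0,0],[0,0,0],[0,0,0]]' --fingers '[28,28,28,28,28,28,28,28]'

```text
time_s: 12.47
tool_pos: [390.5, -288.2, 58.1]
ee_rot: [180.0, 0.0, -2.5]
contact_force: [-1.7, -2.5, -0.4]
grip_width: 0.364
```

```bash
python3 - <<'E'
from h import *
avg(3);st()
E
```

```text
F [-2.5  -1.87 -0.02] M [-0.1835  0.3611  0.0096] sd 0.0311 tq1,4,6 [1.4353 0.6775 0.0113] sd 0.00108 t 12.62
tq6 [0.0101 0.011  0.0127]
t 12.62 J [-44.6  26.8 111.5  -0.   41.8  47.9] pos [ 390.49 -288.13   58.13] rot [ 1.7999e+02  1.0000e-02 -2.5000e+00] F [-2.97 -2.44  0.07] M [-0.18   0.377 -0.034] g 30.8
```

>>> step_arm --turn '[[0,0,0.06],[0,0,0.06],[0,0,0.05],[0,0,0.03],[0,0,0],[0,0,0],[0,0,0],[0,0,0]]' --delta_pos '[[-0.2,0.2,0.07],[0,0,0.07],[0,0,0.06],[0,0,0.04],[0,0,0],[0,0,0],[0,0,0],[0,0,0]]' --fingers '[28,28,28,28,28,28,28,28]'

```text
time_s: 13.28
tool_pos: [390.5, -288.2, 57.9]
ee_rot: [-180.0, -0.0, -14.0]
contact_force: [-1.8, -1.3, 0.6]
grip_width: 0.363
```

```bash
python3 - <<'E'
from h import *
avg(3);st()
E
```

```text
F [-1.72 -1.29  1.55] M [-0.0103  0.2112 -0.0013] sd 0.0386 tq1,4,6 [ 0.9041  0.351  -0.0188] sd 0.00113 t 13.43
tq6 [-0.0201 -0.0189 -0.0174]
t 13.43 J [-44.6  26.8 111.5   0.   41.7  59.4] pos [ 390.45 -288.23   57.94] rot [-1.800e+02 -1.000e-02 -1.397e+01] F [-1.67 -1.64  2.23] M [-0.006  0.248  0.033] g 31.3
```

>>> step_arm --turn '[[0,0,0.06],[0,0,0.06],[0,0,0.05],[0,0,0.03],[0,0,0],[0,0,0],[0,0,0],[0,0,0]]' --delta_pos '[[0,0,0.07],[0,0,0.07],[0,0,0.06],[0,0,0.04],[0,0,0],[0,0,0],[0,0,0],[0,0,0]]' --fingers '[28,28,28,28,28,28,28,28]'

```text
time_s: 14.1
tool_pos: [390.5, -288.3, 57.8]
ee_rot: [-180.0, -0.0, -25.4]
contact_force: [-0.8, -0.6, 4.5]
grip_width: 0.366
```

```bash
python3 - <<'E'
from h import *
avg(3);st()
E
```

```text
F [-1.5  -0.72  4.51] M [-0.0089  0.2494 -0.0882] sd 0.0085 tq1,4,6 [ 1.0676  0.3541 -0.082 ] sd 0.0008 t 14.25
tq6 [-0.0829 -0.0822 -0.081 ]
t 14.25 J [-44.6  26.8 111.5   0.   41.7  70.8] pos [ 390.48 -288.29   57.74] rot [-1.800e+02 -1.000e-02 -2.544e+01] F [-1.92 -1.18  4.18] M [-0.071  0.318 -0.099] g 31.0
```

>>> step_arm --turn '[[0,0,0.005],[0,0,0.005],[0,0,0.005],[0,0,0.005],[0,0,0.005],[0,0,0.005]]' --delta_pos '[[0,0,-0.2],[0,0,-0.15],[0,0,0],[0,0,0],[0,0,0],[0,0,0]]' --fingers '[28,28,28,28,28,28]'

```text
time_s: 14.75
tool_pos: [390.4, -288.3, 57.9]
ee_rot: [-180.0, 0.0, -27.2]
contact_force: [-1.6, -1.5, -1.8]
grip_width: 0.363
```

```bash
python3 - <<'E'
from h import *
q();avg(4);st()
E
```

```text
t 14.75 J [-44.6  26.8 111.5   0.   41.7  72.6] pos [ 390.43 -288.25   57.85] rot [-180.      0.    -27.19] F [-1.56 -1.49 -1.77] M [-0.214  0.059  0.095] g 31.0
tq6 0.0342
F [-0.89 -1.97 -1.81] M [-0.2651  0.0517  0.0737] sd 0.026 tq1,4,6 [1.0778 0.4949 0.0811] sd 0.02573 t 14.95
tq6 [0.0553 0.1226 0.0817 0.0649]
t 14.95 J [-44.6  26.8 111.5   0.   41.7  72.6] pos [ 390.4  -288.22   57.87] rot [-180.      0.    -27.17] F [-1.21 -1.83 -2.41] M [-0.306  0.057  0.075] g 31.1
```

>>> step_arm --turn '[[0,0,0.005],[0,0,0.005],[0,0,0.005],[0,0,0.005],[0,0,0.005],[0,0,0.005],[0,0,0.005],[0,0,0.005]]' --delta_pos '[[0,0,0.1],[0,0,0.05],[0,0,0],[0,0,0],[0,0,0],[0,0,0],[0,0,0],[0,0,0]]' --fingers '[28,28,28,28,28,28,28,28]'

```text
time_s: 15.62
tool_pos: [390.4, -288.3, 57.8]
ee_rot: [-180.0, -0.0, -29.5]
contact_force: [-1.2, -3.1, -1.4]
grip_width: 0.366
```

```bash
python3 - <<'E'
from h import *
q();avg(6);st()
E
```

```text
t 15.62 J [-44.6  26.8 111.5   0.   41.7  74.9] pos [ 390.43 -288.25   57.84] rot [-180.     -0.    -29.49] F [-1.16 -3.11 -1.43] M [-0.257  0.1    0.141] g 31.3
tq6 0.0469
F [-0.76 -3.02 -0.93] M [-0.322   0.0677  0.0695] sd 0.0318 tq1,4,6 [1.2366 0.5615 0.0715] sd 0.02465 t 15.92
tq6 [0.0533 0.1225 0.0808 0.0624 0.0562 0.054 ]
t 15.92 J [-44.6  26.8 111.5   0.   41.7  74.9] pos [ 390.44 -288.23   57.83] rot [-180.     -0.    -29.46] F [-0.26 -2.91 -0.81] M [-0.328  0.079  0.026] g 31.1
```

>>> step_arm --turn '[[0,0,0.004]]' --delta_pos '[[0,0,0]]' --fingers '[28]'

```text
time_s: 16.0
tool_pos: [390.4, -288.3, 57.9]
ee_rot: [180.0, -0.0, -29.7]
contact_force: [-1.0, -2.1, -1.6]
grip_width: 0.365
```

```bash
python3 - <<'E'
from h import *
q();avg(3)
E
```

```text
t 16.0 J [-44.6  26.8 111.5   0.   41.7  75.1] pos [ 390.42 -288.26   57.85] rot [180.    -0.   -29.69] F [-1.02 -2.09 -1.56] M [-0.281  0.037  0.129] g 31.2
tq6 0.0181
F [-0.89 -2.31 -0.88] M [-0.3318  0.0585  0.076 ] sd 0.0185 tq1,4,6 [1.2447 0.5906 0.083 ] sd 0.02747 t 16.15
tq6 [0.0469 0.1135 0.0886]
```

>>> step_arm --turn '[[0,0,0.004]]' --delta_pos '[[0,0,0]]' --fingers '[28]'

```text
time_s: 16.23
tool_pos: [390.4, -288.2, 57.8]
ee_rot: [-180.0, 0.0, -29.9]
contact_force: [-0.5, -3.7, -1.8]
grip_width: 0.365
```

```bash
python3 - <<'E'
from h import *
q();avg(3)
E
```

```text
t 16.23 J [-44.6  26.8 111.5   0.   41.7  75.3] pos [ 390.4  -288.24   57.84] rot [-180.      0.    -29.92] F [-0.54 -3.69 -1.75] M [-0.304  0.018  0.107] g 31.2
tq6 0.016
F [-1.41 -2.99 -1.21] M [-0.3546  0.0434  0.1146] sd 0.0268 tq1,4,6 [1.2786 0.605  0.0826] sd 0.02923 t 16.38
tq6 [0.0438 0.1144 0.0896]
```

>>> step_arm --turn '[[0,0,0.004]]' --delta_pos '[[0,0,0]]' --fingers '[28]'

```text
time_s: 16.47
tool_pos: [390.4, -288.2, 57.8]
ee_rot: [-180.0, -0.0, -30.1]
contact_force: [-0.7, -2.4, -2.3]
grip_width: 0.363
```

```bash
python3 - <<'E'
from h import *
q();avg(3)
E
```

```text
t 16.47 J [-44.6  26.8 111.5   0.   41.7  75.5] pos [ 390.42 -288.24   57.85] rot [-180.     -0.    -30.15] F [-0.69 -2.37 -2.34] M [-0.345  0.121  0.116] g 31.0
tq6 0.019
F [-0.2  -2.48 -1.28] M [-0.356   0.0522  0.13  ] sd 0.0247 tq1,4,6 [1.3035 0.6192 0.0854] sd 0.02743 t 16.62
tq6 [0.0493 0.1158 0.0911]
```

>>> step_arm --turn '[[0,0,0.004]]' --delta_pos '[[0,0,0]]' --fingers '[28]'

```text
time_s: 16.7
tool_pos: [390.4, -288.2, 57.8]
ee_rot: [-180.0, 0.0, -30.4]
contact_force: [-1.6, -3.0, -1.8]
grip_width: 0.363
```

```bash
python3 - <<'E'
from h import *
q();avg(3)
E
```

```text
t 16.7 J [-44.6  26.8 111.5   0.   41.7  75.8] pos [ 390.39 -288.23   57.82] rot [-180.      0.    -30.38] F [-1.59 -2.98 -1.8 ] M [-0.375  0.055  0.142] g 31.0
tq6 0.0203
F [-1.05 -3.49 -1.33] M [-0.3775  0.0709  0.1218] sd 0.0151 tq1,4,6 [1.3326 0.6298 0.0835] sd 0.02968 t 16.85
tq6 [0.044  0.1156 0.0908]
```

The bearing torque on the right screw is about 0.115 N m while it turns. That is about 8–9 N, and it agrees with the turn past contact. I'll release it and go to the left knob.

>>> step_arm --turn '[[0,0,0],[0,0,0],[0,0,0],[0,0,0],[0,0,0],[0,0,0],[0,0,0],[0,0,0],[0,0,0],[0,0,0]]' --delta_pos '[[0,0,0],[0,0,0],[0,0,0],[0,0,0],[0,0,-5],[0,0,-15],[0,0,-20],[0,0,-20],[0,0,0],[0,0,0]]' --fingers '[34,40,44,44,44,44,44,44,44,44]'

```text
time_s: 17.68
tool_pos: [391.1, -288.8, 119.0]
ee_rot: [180.0, -0.2, -30.4]
contact_force: [0.3, -0.5, -0.0]
grip_width: 0.515
```

```bash
python3 - <<'E'
from h import *
avg(4);to(435.5,-108.8,118)
E
```

```text
F [-0.05  0.08 -0.16] M [-0.001  -0.016   0.0209] sd 0.0183 tq1,4,6 [0.0136 0.0025 0.0001] sd 3e-05 t 17.88
tq6 [0.0002 0.0001 0.0001 0.0001]
t 17.88 J [-44.6  21.  108.8   0.   50.2  75.8] pos [ 389.77 -287.59  117.  ] rot [-1.7997e+02  1.1000e-01 -3.0380e+01] F [0.01 0.01 0.4 ] M [0.017 0.003 0.032] g 44.1
delta tool [ -51.  -177.4   -0.8] y-turn rotvec to vertical
```

>>> step_arm --turn '[[0,0,0],[0,0,0],[0,0,0],[0,0,0],[0,0,0],[0,0,0],[0,0,0],[0,0,0],[0,0,-0.1],[0,0,-0.12],[0,0,-0.12],[0,0,-0.12]]' --delta_pos '[[-4,-14,0],[-7,-24.9,0],[-8,-28,0],[-8,-28,0],[-8,-28,0],[-8,-28,0],[-5.7,-20,0],[-2,-7,0],[0,0,0],[0,0,0],[0,0,0],[0,0,0]]' --fingers '[44,44,44,44,44,44,44,44,50,55,60,60]'

```text
time_s: 18.88
tool_pos: [436.2, -109.3, 117.2]
ee_rot: [-180.0, 0.1, -3.7]
contact_force: [-0.0, -0.2, -0.2]
grip_width: 0.704
```

>>> step_arm --turn '[[0,0,-0.12],[0,0,-0.12],[0,0,-0.12],[0,0,-0.12],[0,0,-0.12],[0,0,-0.12],[0,0,-0.12],[0,0,-0.12],[0,0,-0.12],[0,0,-0.12],[0,0,-0.12],[0,0,-0.12]]' --delta_pos '[[0,0,0],[0,0,0],[0,0,0],[0,0,0],[0,0,0],[0,0,0],[0,0,0],[0,0,0],[0,0,0],[0,0,0],[0,0,0],[0,0,0]]' --fingers '[60,60,60,60,60,60,60,60,60,60,60,60]'

```text
time_s: 19.88
tool_pos: [436.2, -109.5, 117.2]
ee_rot: [-179.9, -0.0, 78.8]
contact_force: [0.4, -0.3, 0.4]
grip_width: 0.707
```

>>> step_arm --turn '[[0,0,-0.12],[0,0,-0.12],[0,0,-0.12],[0,0,0],[0,0,0],[0,0,0]]' --delta_pos '[[0,0,0],[0,0,0],[0,0,0],[0,0,0],[0,0,0],[0,0,0]]' --fingers '[60,60,60,60,60,60]'

```text
time_s: 20.38
tool_pos: [436.4, -109.3, 117.5]
ee_rot: [-180.0, -0.0, 98.9]
contact_force: [-0.9, -0.0, -0.0]
grip_width: 0.704
```

```bash
python3 - <<'E'
from h import *
avg(3);to(436,-108.5,60.5)
s=arm.read_camera('scene')
cv2.imwrite('pics/sc3.png',cv2.resize(s['frame'][150:310,170:330],None,fx=3.7,fy=3.7,interpolation=cv2.INTER_CUBIC))
E
```

```text
F [-0.14 -0.3  -0.12] M [-0.0221 -0.0147 -0.026 ] sd 0.0349 tq1,4,6 [-0.0453 -0.0034  0.0252] sd 0.00413 t 20.53
tq6 [0.0195 0.0291 0.0271]
t 20.53 J [-22.8  18.7 113.    0.   48.4 -31.9] pos [ 436.53 -109.16  117.75] rot [-1.7999e+02 -1.0000e-02  9.9010e+01] F [-0.05 -0.6  -0.66] M [-0.037  0.01   0.011] g 60.2
delta tool [ 0.7 -0.4 57.2] y-turn rotvec to vertical
```

View pics/sc3.png

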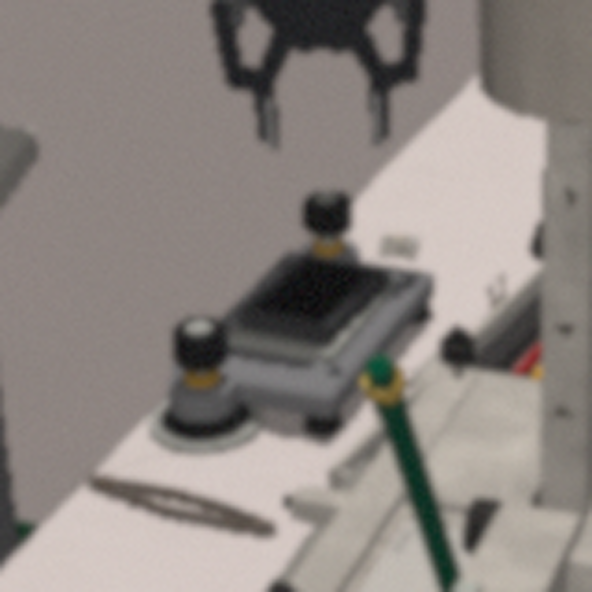

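The right knob is released, at (202,345). The jaws, centred at x≈322, are over the left knob at (327,213). Descending.

>>> step_arm --turn '[[0,0,0],[0,0,0],[0,0,0],[0,0,0],[0,0,0],[0,0,0],[0,0,0],[0,0,0],[0,0,0]]' --delta_pos '[[0.5,0,8],[0,0,12],[0,0,12],[0,0,12],[0,0,8],[0,0,5],[0,0,0],[0,0,0],[0,0,0]]' --fingers '[60,60,60,60,60,60,60,60,60]'

```text
time_s: 21.33
tool_pos: [436.9, -108.7, 61.2]
ee_rot: [180.0, 0.0, 99.1]
contact_force: [0.5, -0.0, -0.4]
grip_width: 0.705
```

```bash
python3 - <<'E'
from h import *
avg(6);st()
E
```

```text
F [-0.3   0.25  0.26] M [-0.0048  0.0208  0.0133] sd 0.026 tq1,4,6 [-0.002   0.0002  0.0008] sd 0.00034 t 21.63
tq6 [0.0014 0.001  0.0008 0.0007 0.0005 0.0003]
t 21.63 J [-22.8  24.6 115.8   0.   39.6 -31.9] pos [ 436.78 -108.68   61.18] rot [1.7996e+02 2.0000e-02 9.9110e+01] F [-0.57  0.4  -0.26] M [0.017 0.055 0.04 ] g 60.1
```

>>> step_arm --turn '[[0,0,0],[0,0,0],[0,0,0],[0,0,0],[0,0,0],[0,0,0],[0,0,0]]' --delta_pos '[[0,0,0],[0,0,0],[0,0,0],[0,0,0],[0,0,0],[0,0,0],[0,0,0]]' --fingers '[50,42,38,36,34,30,28]' --squeeze 25

```text
time_s: 22.22
tool_pos: [436.4, -108.6, 60.9]
ee_rot: [-180.0, -0.0, 99.1]
contact_force: [-0.9, -0.1, 3.1]
grip_width: 0.36
```

```bash
python3 - <<'E'
from h import *
avg(3);st()
E
```

```text
F [-0.99  0.02  2.56] M [-0.0488  0.1724  0.0078] sd 0.0212 tq1,4,6 [ 0.2584  0.1709 -0.0017] sd 0.0004 t 22.37
tq6 [-0.0012 -0.0017 -0.0022]
t 22.37 J [-22.8  24.6 115.8  -0.   39.6 -31.9] pos [ 436.39 -108.59   60.91] rot [-1.7999e+02 -1.0000e-02  9.9110e+01] F [-0.71  0.17  2.53] M [-0.059  0.193  0.015] g 30.9
```

>>> step_arm --turn '[[0,0,0.05],[0,0,0.06],[0,0,0.05],[0,0,0.03],[0,0,0.01],[0,0,0],[0,0,0]]' --delta_pos '[[0,0,-0.1],[0,0,0.07],[0,0,0.06],[0,0,0.04],[0,0,0],[0,0,0],[0,0,0]]' --fingers '[28,28,28,28,28,28,28]'

```text
time_s: 22.95
tool_pos: [436.3, -108.6, 60.7]
ee_rot: [-180.0, -0.0, 87.7]
contact_force: [-1.7, -1.4, 2.3]
grip_width: 0.363
```

```bash
python3 - <<'E'
from h import *
avg(3);st()
E
```

```text
F [-2.5  -0.83  1.52] M [-0.157   0.2739 -0.009 ] sd 0.0318 tq1,4,6 [0.644  0.3815 0.0014] sd 0.00879 t 23.1
tq6 [-0.0085 -0.0001  0.0129]
t 23.1 J [-22.8  24.6 115.8  -0.   39.6 -20.5] pos [ 436.31 -108.58   60.73] rot [-1.7997e+02 -1.0000e-02  8.7680e+01] F [-1.79 -0.7   1.86] M [-0.163  0.308 -0.001] g 31.3
```

>>> step_arm --turn '[[0,0,0.05],[0,0,0.06],[0,0,0.05],[0,0,0.03],[0,0,0.01],[0,0,0],[0,0,0]]' --delta_pos '[[0,0,0.05],[0,0,0.07],[0,0,0.06],[0,0,0.04],[0,0,0.02],[0,0,0],[0,0,0]]' --fingers '[28,28,28,28,28,28,28]'

```text
time_s: 23.68
tool_pos: [436.2, -108.5, 60.5]
ee_rot: [-180.0, -0.0, 76.2]
contact_force: [-2.9, -2.1, 2.2]
grip_width: 0.363
```

```bash
python3 - <<'E'
from h import *
avg(3);st()
E
```

```text
F [-2.81 -1.43  2.11] M [-0.2286  0.4526  0.0467] sd 0.0361 tq1,4,6 [0.9325 0.567  0.0054] sd 0.00776 t 23.83
tq6 [-0.005   0.0075  0.0137]
t 23.83 J [-22.8  24.6 115.8  -0.   39.6  -9. ] pos [ 436.27 -108.54   60.48] rot [-179.97   -0.     76.23] F [-3.21 -1.59  1.56] M [-0.222  0.443 -0.004] g 30.9
```

>>> step_arm --turn '[[0,0,0.05],[0,0,0.06],[0,0,0.05],[0,0,0.03],[0,0,0.01],[0,0,0],[0,0,0]]' --delta_pos '[[-0.2,-0.3,0],[0,0,0.03],[0,0,0.06],[0,0,0.04],[0,0,0.02],[0,0,0],[0,0,0]]' --fingers '[28,28,28,28,28,28,28]'

```text
time_s: 24.42
tool_pos: [436.1, -108.6, 60.3]
ee_rot: [-180.0, -0.0, 64.8]
contact_force: [-1.8, 0.3, 0.5]
grip_width: 0.362
```

```bash
python3 - <<'E'
from h import *
avg(3);st()
E
```

```text
F [-2.08 -0.6  -0.19] M [ 0.0427  0.3314 -0.0045] sd 0.0211 tq1,4,6 [0.1616 0.1639 0.0079] sd 0.00747 t 24.57
tq6 [-0.0023  0.0107  0.0153]
t 24.57 J [-22.8  24.6 115.8   0.   39.5   2.4] pos [ 436.09 -108.6    60.32] rot [-1.7998e+02 -1.0000e-02  6.4760e+01] F [-1.82 -0.25 -0.23] M [0.044 0.306 0.013] g 31.1
```

>>> step_arm --turn '[[0,0,0.05],[0,0,0.06],[0,0,0.05],[0,0,0.03],[0,0,0.01],[0,0,0],[0,0,0]]' --delta_pos '[[0,0,0.05],[0,0,0.07],[0,0,0.06],[0,0,0.04],[0,0,0.02],[0,0,0],[0,0,0]]' --fingers '[28,28,28,28,28,28,28]'

```text
time_s: 25.15
tool_pos: [436.0, -108.5, 60.1]
ee_rot: [-180.0, -0.0, 53.3]
contact_force: [-2.6, 0.6, 0.4]
grip_width: 0.365
```

```bash
python3 - <<'E'
from h import *
avg(3);st()
E
```

```text
F [-2.37  0.92 -0.03] M [0.1734 0.379  0.0066] sd 0.0049 tq1,4,6 [-0.2104 -0.0056  0.0082] sd 0.0075 t 25.3
tq6 [-0.002   0.011   0.0157]
t 25.3 J [-22.8  24.7 115.9   0.   39.5  13.9] pos [ 436.   -108.53   60.09] rot [-179.97   -0.     53.3 ] F [-2.84  0.91 -0.06] M [0.174 0.366 0.012] g 31.0
```

Turned 0.8 rad, still free (settled torque ~0.015). I'll continue.

>>> step_arm --turn '[[0,0,0.05],[0,0,0.06],[0,0,0.05],[0,0,0.03],[0,0,0.01],[0,0,0],[0,0,0]]' --delta_pos '[[-0.1,-0.3,0.05],[0,0,0.07],[0,0,0.06],[0,0,0.04],[0,0,0.02],[0,0,0],[0,0,0]]' --fingers '[28,28,28,28,28,28,28]'

```text
time_s: 25.88
tool_pos: [435.9, -108.5, 59.9]
ee_rot: [-180.0, -0.0, 41.9]
contact_force: [-1.8, 1.8, -1.0]
grip_width: 0.367
```

```bash
python3 - <<'E'
from h import *
avg(3);st()
E
```

```text
F [-1.7   2.09 -0.29] M [0.332  0.2686 0.0127] sd 0.0476 tq1,4,6 [-0.6785 -0.2598  0.0096] sd 0.00738 t 26.03
tq6 [-0.0006  0.0128  0.0165]
t 26.03 J [-22.8  24.7 115.9   0.   39.4  25.3] pos [ 435.86 -108.51   59.86] rot [-1.7998e+02 -1.0000e-02  4.1840e+01] F [-1.55  1.53  0.25] M [0.381 0.247 0.08 ] g 31.0
```

>>> step_arm --turn '[[0,0,0.05],[0,0,0.06],[0,0,0.05],[0,0,0.03],[0,0,0.01],[0,0,0],[0,0,0]]' --delta_pos '[[0,0,0.05],[0,0,0.07],[0,0,0.06],[0,0,0.04],[0,0,0.02],[0,0,0],[0,0,0]]' --fingers '[28,28,28,28,28,28,28]'

```text
time_s: 26.62
tool_pos: [435.8, -108.5, 59.6]
ee_rot: [-180.0, -0.0, 30.4]
contact_force: [-1.7, 3.3, -0.9]
grip_width: 0.362
```

```bash
python3 - <<'E'
from h import *
avg(3);st()
E
```

```text
F [-1.33  3.85 -0.59] M [0.54   0.2411 0.0133] sd 0.0299 tq1,4,6 [-1.2423 -0.5408  0.0096] sd 0.00728 t 26.77
tq6 [-0.0004  0.0125  0.0167]
t 26.77 J [-22.8  24.7 115.9   0.   39.4  36.8] pos [ 435.8  -108.47   59.64] rot [-179.98    0.     30.39] F [-1.01  4.08 -0.38] M [0.547 0.257 0.014] g 31.3
```

>>> step_arm --turn '[[0,0,0.05],[0,0,0.06],[0,0,0.05],[0,0,0.03],[0,0,0.01],[0,0,0],[0,0,0]]' --delta_pos '[[0.2,-0.5,0.07],[0,0,0.07],[0,0,0.06],[0,0,0.04],[0,0,0.02],[0,0,0],[0,0,0]]' --fingers '[28,28,28,28,28,28,28]'

```text
time_s: 27.35
tool_pos: [435.8, -108.3, 59.4]
ee_rot: [180.0, 0.0, 19.0]
contact_force: [-2.2, 0.8, -0.8]
grip_width: 0.366
```

```bash
python3 - <<'E'
from h import *
avg(3);st()
E
```

```text
F [-2.97  0.48 -0.85] M [0.0707 0.4006 0.0089] sd 0.0153 tq1,4,6 [0.1074 0.1529 0.0088] sd 0.00737 t 27.5
tq6 [-0.0013  0.012   0.0159]
t 27.5 J [-22.8  24.7 115.9  -0.   39.3  48.3] pos [ 435.82 -108.24   59.44] rot [179.99   0.    18.94] F [-3.17  0.26 -1.12] M [0.064 0.376 0.015] g 31.3
```

>>> step_arm --turn '[[0,0,0.05],[0,0,0.06],[0,0,0.05],[0,0,0.03],[0,0,0.01],[0,0,0],[0,0,0]]' --delta_pos '[[0,0,0.05],[0,0,0.07],[0,0,0.06],[0,0,0.04],[0,0,0.02],[0,0,0],[0,0,0]]' --fingers '[28,28,28,28,28,28,28]'

```text
time_s: 28.08
tool_pos: [435.8, -108.1, 59.2]
ee_rot: [-180.0, 0.0, 7.5]
contact_force: [-2.5, 0.2, 0.3]
grip_width: 0.362
```

```bash
python3 - <<'E'
from h import *
avg(3);st()
E
```

```text
F [-2.99  0.23 -0.87] M [0.0593 0.4026 0.0026] sd 0.0147 tq1,4,6 [0.144  0.181  0.0087] sd 0.00735 t 28.23
tq6 [-0.0016  0.0122  0.0154]
t 28.23 J [-22.8  24.8 115.9   0.   39.3  59.8] pos [ 435.79 -108.12   59.17] rot [-180.      0.      7.47] F [-3.23 -0.58 -0.91] M [0.067 0.354 0.023] g 31.0
```

>>> step_arm --turn '[[0,0,0.05],[0,0,0.06],[0,0,0.05],[0,0,0.03],[0,0,0.01],[0,0,0],[0,0,0]]' --delta_pos '[[-0.3,0,0.07],[0,0,0.07],[0,0,0.06],[0,0,0.04],[0,0,0.02],[0,0,0],[0,0,0]]' --fingers '[28,28,28,28,28,28,28]'

```text
time_s: 28.82
tool_pos: [435.7, -108.1, 59.0]
ee_rot: [-180.0, -0.0, -4.0]
contact_force: [-1.6, 0.6, -1.1]
grip_width: 0.364
```

```bash
python3 - <<'E'
from h import *
avg(3);st()
E
```

```text
F [-0.87  1.83 -0.64] M [ 0.3742  0.1686 -0.0333] sd 0.0204 tq1,4,6 [-0.8084 -0.3596  0.0065] sd 0.00678 t 28.97
tq6 [-0.0029  0.0094  0.013 ]
t 28.97 J [-22.8  24.8 116.    0.   39.2  71.2] pos [ 435.71 -108.06   58.95] rot [-1.7999e+02 -2.0000e-02 -3.9900e+00] F [-0.85  1.42 -1.02] M [ 0.38   0.157 -0.035] g 31.0
```

>>> step_arm --turn '[[0,0,0.05],[0,0,0.06],[0,0,0.05],[0,0,0.03],[0,0,0.01],[0,0,0],[0,0,0]]' --delta_pos '[[0,0,0.05],[0,0,0.07],[0,0,0.06],[0,0,0.04],[0,0,0.02],[0,0,0],[0,0,0]]' --fingers '[28,28,28,28,28,28,28]'

```text
time_s: 29.55
tool_pos: [435.7, -108.0, 58.8]
ee_rot: [-180.0, -0.0, -15.4]
contact_force: [-0.2, 2.8, 1.3]
grip_width: 0.37
```

```bash
python3 - <<'E'
from h import *
avg(3);st()
E
```

```text
F [0.07 3.77 1.95] M [0.727  0.0651 0.0434] sd 0.021 tq1,4,6 [-1.7315 -0.8178  0.0336] sd 0.00743 t 29.7
tq6 [0.0233 0.0371 0.0404]
t 29.7 J [-22.8  24.8 116.    0.   39.2  82.7] pos [ 435.72 -108.01   58.76] rot [-1.7998e+02 -2.0000e-02 -1.5460e+01] F [-0.35  4.37  2.23] M [0.727 0.053 0.014] g 31.1
```

Contact on the left: torque is 0.040 N m and Fz has started to rise. From here I'll use small slow steps without following it down.

>>> step_arm --turn '[[0,0,0.01],[0,0,0.02],[0,0,0.02],[0,0,0.02],[0,0,0.02],[0,0,0.02],[0,0,0.01],[0,0,0],[0,0,0]]' --delta_pos '[[-0.1,-0.4,-0.1],[0,0,-0.1],[0,0,0],[0,0,0],[0,0,0],[0,0,0],[0,0,0],[0,0,0],[0,0,0]]' --fingers '[28,28,28,28,28,28,28,28,28]'

```text
time_s: 30.45
tool_pos: [435.7, -107.8, 58.8]
ee_rot: [-180.0, -0.0, -22.4]
contact_force: [-0.2, 0.4, -4.5]
grip_width: 0.36
```

```bash
python3 - <<'E'
from h import *
avg(4);st()
E
```

```text
F [ 0.23  0.24 -5.53] M [ 0.033  -0.162   0.0137] sd 0.034 tq1,4,6 [-0.1221 -0.1262  0.0078] sd 0.00415 t 30.65
tq6 [0.0149 0.0059 0.0044 0.0058]
t 30.65 J [-22.7  24.8 116.    0.   39.2  89.6] pos [ 435.72 -107.84   58.85] rot [-1.800e+02 -2.000e-02 -2.235e+01] F [-0.51  0.02 -5.96] M [ 0.013 -0.137  0.01 ] g 31.1
```

>>> step_arm --turn '[[0,0,0.004],[0,0,0.004],[0,0,0.004],[0,0,0.004]]' --delta_pos '[[0,0,0],[0,0,0],[0,0,0],[0,0,0]]' --fingers '[28,28,28,28]'

```text
time_s: 30.98
tool_pos: [435.7, -107.8, 58.8]
ee_rot: [-180.0, -0.0, -23.3]
contact_force: [1.2, 0.1, -6.7]
grip_width: 0.363
```

```bash
python3 - <<'E'
from h import *
q();avg(4);st()
E
```

```text
t 30.98 J [-22.7  24.8 116.    0.   39.2  90.6] pos [ 435.68 -107.82   58.84] rot [-1.800e+02 -1.000e-02 -2.329e+01] F [ 1.23  0.09 -6.67] M [-0.053 -0.258  0.09 ] g 31.0
tq6 0.0175
F [ 0.95 -1.   -6.63] M [-0.0565 -0.2405  0.0406] sd 0.0221 tq1,4,6 [0.1731 0.036  0.0485] sd 0.01771 t 31.18
tq6 [0.0348 0.078  0.0467 0.0345]
t 31.18 J [-22.7  24.8 116.    0.   39.2  90.5] pos [ 435.65 -107.79   58.84] rot [-1.800e+02 -1.000e-02 -2.327e+01] F [ 1.35 -0.84 -6.56] M [-0.082 -0.27   0.068] g 30.9
```

>>> step_arm --turn '[[0,0,0.004],[0,0,0.004],[0,0,0.004],[0,0,0.004],[0,0,0.004]]' --delta_pos '[[0,0,0.1],[0,0,0.1],[0,0,0],[0,0,0],[0,0,0]]' --fingers '[28,28,28,28,28]'

```text
time_s: 31.6
tool_pos: [435.7, -107.8, 58.8]
ee_rot: [-180.0, -0.0, -24.4]
contact_force: [1.3, -1.3, -4.1]
grip_width: 0.368
```

```bash
python3 - <<'E'
from h import *
q();avg(4);st()
E
```

```text
t 31.6 J [-22.7  24.8 116.    0.   39.2  91.7] pos [ 435.69 -107.78   58.78] rot [-1.800e+02 -2.000e-02 -2.444e+01] F [ 1.27 -1.29 -4.08] M [-0.151 -0.193  0.097] g 31.5
tq6 0.0426
F [ 1.42 -1.21 -3.1 ] M [-0.0874 -0.227   0.0548] sd 0.0188 tq1,4,6 [0.2824 0.1295 0.0655] sd 0.01927 t 31.8
tq6 [0.0487 0.0971 0.0648 0.0512]
t 31.8 J [-22.7  24.8 116.    0.   39.2  91.7] pos [ 435.69 -107.8    58.77] rot [-1.800e+02 -2.000e-02 -2.442e+01] F [ 1.37 -1.51 -2.71] M [-0.089 -0.2    0.047] g 30.8
```

>>> step_arm --turn '[[0,0,0.004]]' --delta_pos '[[0,0,0]]' --fingers '[28]'

```text
time_s: 31.88
tool_pos: [435.7, -107.8, 58.8]
ee_rot: [-180.0, -0.0, -24.7]
contact_force: [1.4, -0.7, -3.5]
grip_width: 0.365
```

```bash
python3 - <<'E'
from h import *
q();avg(3)
E
```

```text
t 31.88 J [-22.7  24.8 116.    0.   39.2  91.9] pos [ 435.69 -107.78   58.76] rot [-1.800e+02 -2.000e-02 -2.465e+01] F [ 1.43 -0.67 -3.49] M [-0.069 -0.24   0.106] g 31.2
tq6 0.003
F [ 1.41 -1.82 -3.02] M [-0.1293 -0.2258  0.0559] sd 0.0264 tq1,4,6 [0.2871 0.1479 0.0671] sd 0.02645 t 32.03
tq6 [0.0325 0.0968 0.0721]
```

>>> step_arm --turn '[[0,0,0.004]]' --delta_pos '[[0,0,0]]' --fingers '[28]'

```text
time_s: 32.12
tool_pos: [435.7, -107.8, 58.8]
ee_rot: [-180.0, -0.0, -24.9]
contact_force: [0.8, -0.8, -2.2]
grip_width: 0.361
```

```bash
python3 - <<'E'
from h import *
q();avg(3)
E
```

```text
t 32.12 J [-22.7  24.8 116.    0.   39.2  92.1] pos [ 435.68 -107.78   58.76] rot [-1.800e+02 -1.000e-02 -2.488e+01] F [ 0.76 -0.82 -2.21] M [-0.145 -0.213  0.088] g 30.8
tq6 0.0086
F [ 1.37 -1.38 -1.37] M [-0.1567 -0.2527  0.0524] sd 0.0228 tq1,4,6 [0.3034 0.1603 0.0738] sd 0.0257 t 32.27
tq6 [0.0403 0.1028 0.0782]
```

>>> step_arm --turn '[[0,0,0.004],[0,0,0.004],[0,0,0.004],[0,0,0.004],[0,0,0.004],[0,0,0.004],[0,0,0.004],[0,0,0.004]]' --delta_pos '[[0,0,0.05],[0,0,0],[0,0,0],[0,0,0],[0,0,0],[0,0,0],[0,0,0],[0,0,0]]' --fingers '[28,28,28,28,28,28,28,28]'

```text
time_s: 32.93
tool_pos: [435.7, -107.8, 58.7]
ee_rot: [-180.0, -0.0, -26.7]
contact_force: [1.3, -1.0, -0.3]
grip_width: 0.365
```

```bash
python3 - <<'E'
from h import *
q();avg(3);st()
E
```

```text
t 32.93 J [-22.7  24.8 116.    0.   39.2  94. ] pos [ 435.68 -107.76   58.69] rot [-1.7999e+02 -1.0000e-02 -2.6730e+01] F [ 1.32 -1.03 -0.29] M [-0.097 -0.256  0.14 ] g 31.2
tq6 0.0814
F [ 1.51 -1.37  0.39] M [-0.1891 -0.3261  0.1079] sd 0.0083 tq1,4,6 [0.2575 0.15   0.1056] sd 0.02164 t 33.08
tq6 [0.0815 0.134  0.1014]
t 33.08 J [-22.7  24.8 116.    0.   39.2  94. ] pos [ 435.66 -107.74   58.67] rot [-1.7999e+02 -1.0000e-02 -2.6720e+01] F [ 1.19 -0.52  0.63] M [-0.171 -0.346  0.111] g 30.9
```

>>> step_arm --turn '[[0,0,0.004]]' --delta_pos '[[0,0,0]]' --fingers '[28]'

```text
time_s: 33.17
tool_pos: [435.7, -107.8, 58.7]
ee_rot: [-180.0, -0.0, -26.9]
contact_force: [1.9, -0.4, -0.0]
grip_width: 0.366
```

```bash
python3 - <<'E'
from h import *
q();avg(3)
E
```

```text
t 33.17 J [-22.7  24.8 116.    0.   39.2  94.2] pos [ 435.66 -107.75   58.66] rot [-1.800e+02 -1.000e-02 -2.694e+01] F [ 1.95 -0.38 -0.03] M [-0.148 -0.365  0.152] g 31.2
tq6 0.0428
F [ 1.53 -0.95  1.18] M [-0.1571 -0.3072  0.104 ] sd 0.0252 tq1,4,6 [0.2282 0.1372 0.0976] sd 0.03074 t 33.32
tq6 [0.0567 0.1307 0.1055]
```

>>> step_arm --turn '[[0,0,0.004]]' --delta_pos '[[0,0,0]]' --fingers '[28]'

```text
time_s: 33.4
tool_pos: [435.7, -107.7, 58.7]
ee_rot: [-180.0, -0.0, -27.2]
contact_force: [2.5, -1.4, 0.8]
grip_width: 0.362
```

```bash
python3 - <<'E'
from h import *
q();avg(3)
E
```

```text
t 33.4 J [-22.7  24.8 116.    0.   39.2  94.4] pos [ 435.67 -107.74   58.67] rot [-1.7999e+02 -1.0000e-02 -2.7170e+01] F [ 2.48 -1.36  0.75] M [-0.131 -0.325  0.172] g 31.0
tq6 0.0433
F [ 2.19 -0.95  0.56] M [-0.1483 -0.3596  0.1136] sd 0.0301 tq1,4,6 [0.2091 0.1291 0.1041] sd 0.02842 t 33.55
tq6 [0.0666 0.1353 0.1104]
```

Left now reads 0.11–0.14 N m, about 9–11 N, which is slightly high. I'll back off 0.05 rad, release, and recheck the right.

>>> step_arm --turn '[[0,0,-0.01],[0,0,-0.01],[0,0,-0.01],[0,0,-0.01],[0,0,-0.01],[0,0,0],[0,0,0]]' --delta_pos '[[0,0,0],[0,0,0],[0,0,0],[0,0,0],[0,0,0],[0,0,0],[0,0,0]]' --fingers '[28,28,28,28,28,28,28]'

```text
time_s: 34.13
tool_pos: [435.6, -107.7, 58.7]
ee_rot: [-180.0, -0.0, -24.3]
contact_force: [1.3, -1.5, 1.7]
grip_width: 0.36
```

```bash
python3 - <<'E'
from h import *
q();avg(4);st()
E
```

```text
t 34.13 J [-22.7  24.8 116.    0.   39.2  91.6] pos [ 435.64 -107.74   58.66] rot [-1.800e+02 -1.000e-02 -2.429e+01] F [ 1.31 -1.53  1.67] M [-0.142 -0.374  0.003] g 30.7
tq6 -0.0504
F [ 1.97 -1.36  1.45] M [-0.2012 -0.3816 -0.0128] sd 0.0305 tq1,4,6 [ 0.3872  0.0641 -0.0212] sd 0.00426 t 34.33
tq6 [-0.0282 -0.0208 -0.0183 -0.0174]
t 34.33 J [-22.7  24.8 116.    0.   39.2  91.6] pos [ 435.62 -107.73   58.66] rot [-1.80e+02 -1.00e-02 -2.43e+01] F [ 1.68 -0.98  1.31] M [-0.199 -0.394 -0.059] g 31.3
```

>>> step_arm --turn '[[0,0,0.004],[0,0,0.004],[0,0,0.004]]' --delta_pos '[[0,0,0],[0,0,0],[0,0,0]]' --fingers '[28,28,28]'

```text
time_s: 34.58
tool_pos: [435.6, -107.8, 58.7]
ee_rot: [-180.0, -0.0, -25.0]
contact_force: [2.4, -1.3, 2.2]
grip_width: 0.364
```

```bash
python3 - <<'E'
from h import *
q();avg(4);st()
E
```

```text
t 34.58 J [-22.7  24.8 116.    0.   39.2  92.3] pos [ 435.62 -107.77   58.65] rot [-1.8e+02 -1.0e-02 -2.5e+01] F [ 2.38 -1.3   2.23] M [-0.232 -0.389  0.141] g 31.0
tq6 0.0933
F [ 1.96 -1.33  1.9 ] M [-0.2049 -0.4127  0.1106] sd 0.0109 tq1,4,6 [0.3044 0.1549 0.1063] sd 0.02049 t 34.78
tq6 [0.0841 0.1387 0.1075 0.0947]
t 34.78 J [-22.7  24.8 116.    0.   39.2  92.3] pos [ 435.66 -107.77   58.66] rot [-1.800e+02 -1.000e-02 -2.499e+01] F [ 1.92 -1.09  1.65] M [-0.182 -0.437  0.098] g 31.2
```

>>> step_arm --turn '[[0,0,0],[0,0,0],[0,0,0],[0,0,0],[0,0,0],[0,0,0],[0,0,0],[0,0,0],[0,0,0],[0,0,0]]' --delta_pos '[[0,0,0],[0,0,0],[0,0,0],[0,0,0],[0,0,-5],[0,0,-15],[0,0,-20],[0,0,-15],[0,0,0],[0,0,0]]' --fingers '[34,40,44,44,44,44,44,44,44,44]'

```text
time_s: 35.62
tool_pos: [436.1, -107.9, 114.4]
ee_rot: [-180.0, -0.1, -25.0]
contact_force: [0.1, -0.7, -0.9]
grip_width: 0.513
```

```bash
python3 - <<'E'
from h import *
avg(4);to(390.4,-288.3,113)
E
```

```text
F [ 0.02  0.29 -0.76] M [ 0.0069 -0.0075 -0.0153] sd 0.0182 tq1,4,6 [0.013  0.0013 0.0001] sd 4e-05 t 35.82
tq6 [0.0002 0.0001 0.0001 0.0001]
t 35.82 J [-22.7  19.  113.5   0.   47.6  92.3] pos [ 434.76 -107.39  112.83] rot [-1.8e+02  1.1e-01 -2.5e+01] F [ 0.46  0.05 -0.81] M [ 0.019 -0.083 -0.001] g 44.1
delta tool [ 36.2 182.7  -0.2] y-turn rotvec to vertical
```

>>> step_arm --turn '[[0,0,0],[0,0,0],[0,0,0],[0,0,0],[0,0,0],[0,0,0],[0,0,0],[0,0,0],[0,0,0],[0,0,0],[0,0,0],[0,0,0]]' --delta_pos '[[3,14,0],[5,26,0],[5.5,28,0],[5.5,28,0],[5.5,28,0],[5.5,28,0],[4,20,0],[2.2,10.7,0],[0,0,0],[0,0,0],[0,0,0],[0,0,0]]' --fingers '[44,44,44,44,44,44,44,44,44,44,44,44]'

```text
time_s: 36.82
tool_pos: [391.0, -287.0, 113.3]
ee_rot: [-180.0, 0.1, -24.9]
contact_force: [-0.9, 0.1, 0.1]
grip_width: 0.519
```

```bash
python3 - <<'E'
from h import *
avg(4);to(390.4,-288.3,58.2)
E
```

```text
F [ 0.17 -0.2   0.25] M [-0.0247  0.0353 -0.0295] sd 0.0177 tq1,4,6 [-0.1016 -0.0015  0.0056] sd 0.00143 t 37.02
tq6 [0.0076 0.0062 0.0049 0.0037]
t 37.02 J [-44.5  21.4 108.9   0.   49.7  70.4] pos [ 391.34 -287.82  113.65] rot [-1.7999e+02  1.0000e-02 -2.4930e+01] F [-0.28 -0.38 -0.13] M [-0.017  0.036 -0.021] g 44.1
delta tool [-0.6  0.8 55.4] y-turn rotvec to vertical
```

>>> step_arm --turn '[[0,0,0],[0,0,0],[0,0,0],[0,0,0],[0,0,0],[0,0,0],[0,0,0],[0,0,0],[0,0,0]]' --delta_pos '[[-0.6,0.8,8],[0,0,12],[0,0,12],[0,0,12],[0,0,8],[0,0,3.4],[0,0,0],[0,0,0],[0,0,0]]' --fingers '[44,44,44,44,44,44,44,44,44]'

```text
time_s: 37.77
tool_pos: [390.6, -289.3, 58.6]
ee_rot: [180.0, -0.0, -25.0]
contact_force: [-0.1, -0.1, 0.1]
grip_width: 0.515
```

```bash
python3 - <<'E'
from h import *
avg(3);st()
E
```

```text
F [-0.31 -0.37 -0.29] M [ 0.0399 -0.0194 -0.0126] sd 0.0371 tq1,4,6 [-0.0001  0.0003 -0.    ] sd 1e-05 t 37.92
tq6 [-0.  0. -0.]
t 37.92 J [-44.7  26.7 111.4   0.   41.8  70.3] pos [ 390.59 -289.38   58.72] rot [ 1.7998e+02 -6.0000e-02 -2.4990e+01] F [-0.73 -0.15 -0.15] M [ 0.019 -0.03   0.04 ] g 43.7
```

>>> step_arm --turn '[[0,0,0],[0,0,0],[0,0,0],[0,0,0],[0,0,0],[0,0,0],[0,0,0]]' --delta_pos '[[0,0,0],[0,0,0],[0,0,0],[0,0,0],[0,0,0],[0,0,0],[0,0,0]]' --fingers '[40,38,36,34,30,28,28]' --squeeze 25

```text
time_s: 38.5
tool_pos: [390.4, -288.7, 58.4]
ee_rot: [-180.0, -0.0, -25.0]
contact_force: [1.1, 3.4, 5.7]
grip_width: 0.364
```

```bash
python3 - <<'E'
from h import *
avg(3);st()
E
```

```text
F [1.69 3.42 6.16] M [ 0.6412 -0.245   0.0037] sd 0.0153 tq1,4,6 [-1.6747 -0.8482 -0.0064] sd 2e-05 t 38.65
tq6 [-0.0064 -0.0064 -0.0064]
t 38.65 J [-4.470e+01  2.680e+01  1.114e+02  1.000e-01  4.180e+01  7.030e+01] pos [ 390.44 -288.66   58.44] rot [-179.96   -0.    -25.01] F [1.61 3.81 6.61] M [ 0.674 -0.239  0.017] g 31.5
```

>>> step_arm --turn '[[0,0,0],[0,0,0],[0,0,0]]' --delta_pos '[[0,-0.5,-0.1],[0,0,-0.1],[0,0,0]]' --fingers '[28,28,28]'

```text
time_s: 38.9
tool_pos: [390.5, -288.6, 58.5]
ee_rot: [-180.0, 0.0, -25.0]
contact_force: [-0.2, 1.3, 4.1]
grip_width: 0.366
```

```bash
python3 - <<'E'
from h import *
avg(4)
E
```

```text
F [-0.2   1.4   5.08] M [ 0.3405 -0.0533 -0.0021] sd 0.0043 tq1,4,6 [-0.6956 -0.3524  0.0149] sd 0.00016 t 39.1
tq6 [0.015  0.0151 0.0149 0.0146]
```

>>> step_arm --turn '[[0,0,0.004],[0,0,0.004],[0,0,0.004]]' --delta_pos '[[0,0,0],[0,0,0],[0,0,0]]' --fingers '[28,28,28]'

```text
time_s: 39.35
tool_pos: [390.5, -288.6, 58.5]
ee_rot: [-180.0, 0.0, -25.7]
contact_force: [0.2, 2.0, 4.5]
grip_width: 0.365
```

```bash
python3 - <<'E'
from h import *
q();avg(4);st()
E
```

```text
t 39.35 J [-44.6  26.8 111.4   0.   41.8  71.1] pos [ 390.51 -288.6    58.46] rot [-180.      0.    -25.68] F [0.23 2.02 4.49] M [ 0.325 -0.11   0.203] g 31.1
tq6 0.1214
F [0.3  1.66 5.5 ] M [ 0.3805 -0.0737  0.1293] sd 0.0111 tq1,4,6 [-0.9681 -0.3311  0.1413] sd 0.01594 t 39.55
tq6 [0.132  0.1683 0.1372 0.1278]
t 39.55 J [-44.6  26.8 111.4   0.   41.8  71.1] pos [ 390.53 -288.6    58.47] rot [-180.     -0.    -25.68] F [1.18 1.9  5.67] M [ 0.422 -0.093  0.127] g 30.9
```

>>> step_arm --turn '[[0,0,0],[0,0,0],[0,0,0],[0,0,0]]' --delta_pos '[[0,-0.1,-0.15],[0,0,-0.15],[0,0,0],[0,0,0]]' --fingers '[28,28,28,28]'

```text
time_s: 39.88
tool_pos: [390.5, -288.5, 58.5]
ee_rot: [-180.0, 0.0, -25.7]
contact_force: [0.9, 0.2, 0.5]
grip_width: 0.364
```

```bash
python3 - <<'E'
from h import *
avg(4)
E
```

```text
F [ 0.64  0.61 -0.51] M [ 0.1464 -0.1191  0.1509] sd 0.0261 tq1,4,6 [-0.5884 -0.1665  0.1293] sd 0.00069 t 40.08
tq6 [0.1302 0.1296 0.129  0.1284]
```

>>> step_arm --turn '[[0,0,0.004],[0,0,0.004]]' --delta_pos '[[0,0,0],[0,0,0]]' --fingers '[28,28]'

```text
time_s: 40.25
tool_pos: [390.5, -288.5, 58.6]
ee_rot: [-180.0, 0.0, -26.2]
contact_force: [1.3, 1.0, -1.7]
grip_width: 0.368
```

```bash
python3 - <<'E'
from h import *
q();avg(4);st()
E
```

```text
t 40.25 J [-44.6  26.8 111.4   0.   41.8  71.5] pos [ 390.48 -288.49   58.57] rot [-1.7999e+02  1.0000e-02 -2.6160e+01] F [ 1.31  1.   -1.68] M [ 0.045 -0.249  0.147] g 31.4
tq6 0.0717
F [ 1.22 -0.08 -2.35] M [ 0.1083 -0.2072  0.095 ] sd 0.0158 tq1,4,6 [-0.5116 -0.1839  0.1021] sd 0.02174 t 40.45
tq6 [0.0776 0.136  0.1043 0.0905]
t 40.45 J [-44.6  26.8 111.4   0.   41.8  71.5] pos [ 390.48 -288.49   58.59] rot [-1.7999e+02  1.0000e-02 -2.6140e+01] F [ 1.59  0.16 -2.92] M [ 0.106 -0.192  0.116] g 31.1
```

Right is at ~10–11 N nominal, higher than the left. I'll back off 0.09 rad and recheck.

>>> step_arm --turn '[[0,0,-0.015],[0,0,-0.02],[0,0,-0.02],[0,0,-0.02],[0,0,-0.02],[0,0,-0.01],[0,0,0],[0,0,0]]' --delta_pos '[[0,0,0],[0,0,0.05],[0,0,0],[0,0,0],[0,0,0],[0,0,0],[0,0,0],[0,0,0]]' --fingers '[28,28,28,28,28,28,28,28]'

```text
time_s: 41.12
tool_pos: [390.5, -288.5, 58.6]
ee_rot: [-180.0, 0.0, -20.1]
contact_force: [0.7, 1.5, -1.6]
grip_width: 0.362
```

```bash
python3 - <<'E'
from h import *
avg(4);st()
E
```

```text
F [ 0.51  0.44 -2.45] M [ 0.1798 -0.2327  0.0225] sd 0.0369 tq1,4,6 [-0.693  -0.3919 -0.0051] sd 0.00519 t 41.32
tq6 [-0.0138 -0.0045 -0.0015 -0.0007]
t 41.32 J [-44.6  26.7 111.4   0.   41.8  65.5] pos [ 390.47 -288.45   58.63] rot [-1.7999e+02  1.0000e-02 -2.0120e+01] F [ 0.29  0.45 -2.69] M [ 0.162 -0.231 -0.014] g 30.8
```

>>> step_arm --turn '[[0,0,0.004],[0,0,0.004],[0,0,0.004]]' --delta_pos '[[0,0,0],[0,0,0],[0,0,0]]' --fingers '[28,28,28]'

```text
time_s: 41.57
tool_pos: [390.5, -288.5, 58.7]
ee_rot: [-180.0, 0.0, -20.8]
contact_force: [1.0, 1.1, -2.3]
grip_width: 0.365
```

```bash
python3 - <<'E'
from h import *
q();avg(4);st()
E
```

```text
t 41.57 J [-44.6  26.7 111.4  -0.   41.8  66.2] pos [ 390.47 -288.48   58.66] rot [-1.800e+02  1.000e-02 -2.082e+01] F [ 1.02  1.07 -2.29] M [ 0.194 -0.19   0.093] g 31.2
tq6 0.059
F [ 1.36  0.94 -2.35] M [ 0.2171 -0.204   0.0701] sd 0.019 tq1,4,6 [-0.8111 -0.3622  0.0815] sd 0.01935 t 41.77
tq6 [0.0633 0.113  0.0816 0.0683]
t 41.77 J [-44.6  26.7 111.4   0.   41.8  66.2] pos [ 390.51 -288.49   58.65] rot [-179.99    0.    -20.81] F [ 1.44  0.83 -2.24] M [ 0.242 -0.267  0.048] g 30.8
```

>>> step_arm --turn '[[0,0,0.004]]' --delta_pos '[[0,0,0]]' --fingers '[28]'

```text
time_s: 41.85
tool_pos: [390.5, -288.5, 58.6]
ee_rot: [-180.0, 0.0, -21.0]
contact_force: [0.7, 1.5, -2.2]
grip_width: 0.36
```

```bash
python3 - <<'E'
from h import *
q();avg(4);st()
E
```

```text
t 41.85 J [-44.6  26.7 111.4   0.   41.8  66.4] pos [ 390.5  -288.49   58.65] rot [-1.7999e+02  1.0000e-02 -2.1040e+01] F [ 0.66  1.54 -2.15] M [ 0.169 -0.225  0.14 ] g 30.8
tq6 0.0125
F [ 0.77  0.54 -2.34] M [ 0.1849 -0.2238  0.0818] sd 0.051 tq1,4,6 [-0.8408 -0.3711  0.0739] sd 0.02668 t 42.05
tq6 [0.0337 0.1077 0.083  0.0713]
t 42.05 J [-44.6  26.7 111.4   0.   41.8  66.4] pos [ 390.49 -288.47   58.62] rot [-1.7999e+02  1.0000e-02 -2.1040e+01] F [ 0.67  0.82 -2.2 ] M [ 0.175 -0.224  0.157] g 31.0
```

Right is now about 8.5 N unloaded. Releasing it and retreating.

>>> step_arm --turn '[[0,0,0],[0,0,0],[0,0,0],[0,0,0],[0,0,0],[0,0,0],[0,0,0],[0,0,0],[0,0,0],[0,0,0],[0,0,0],[0,0,0]]' --delta_pos '[[0,0,0],[0,0,0],[0,0,0],[0,0,0],[0,0,-5],[0,0,-15],[0,0,-25],[0,0,-30],[0,0,-30],[0,0,-15],[0,0,0],[0,0,0]]' --fingers '[34,40,44,44,44,44,44,44,44,44,44,44]'

```text
time_s: 43.05
tool_pos: [391.0, -289.0, 179.8]
ee_rot: [179.9, -0.1, -21.0]
contact_force: [-0.5, 0.3, 0.5]
grip_width: 0.515
```

```bash
python3 - <<'E'
from h import *
avg(2);st()
p=arm.read_camera('top'); s=arm.read_camera('scene')
cv2.imwrite('pics/f.png',cv2.resize(s['frame'][150:310,150:350],None,fx=3.7,fy=3.7,interpolation=cv2.INTER_CUBIC))
for l,z in(('stand',0),('gloss_tile',37),('sharpener',0),('tweezers',0),('knob_left',56),('knob_right',56)):
    for n,k in(('scene',s),('top',p)):
        for m in arm.mark_of(k,l)[:1]: print(n,l,m,pixz(k,*m['position'],z).round(1))
E
```

```text
F [ 0.69 -0.04  0.19] M [-0.0116 -0.0045 -0.0003] sd 0.0032 tq1,4,6 [0.0134 0.0005 0.0001] sd 0.0 t 43.15
tq6 [0.0001 0.0001]
t 43.15 J [-44.6  15.9 105.3   0.   58.9  66.4] pos [ 389.93 -287.98  177.98] rot [-1.7997e+02  8.0000e-02 -2.1040e+01] F [1.11 0.2  0.8 ] M [ 0.023  0.042 -0.004] g 43.9
scene stand {'position': [244.8, 253.3], 'p': 0.9} [ 438.6 -196.6    0. ]
top stand {'position': [225.7, 320.3], 'p': 0.89} [ 435.2 -212.2    0. ]
scene gloss_tile {'position': [244.9, 254.8], 'p': 0.69} [ 454.8 -262.4   37. ]
top gloss_tile {'position': [220.4, 321.4], 'p': 0.95} [ 442.4 -211.1   37. ]
scene sharpener {'position': [215.3, 275.5], 'p': 0.56} [469.8 -35.4   0. ]
top sharpener {'position': [206.2, 249.5], 'p': 0.48} [475.2 -57.9   0. ]
scene tweezers {'position': [288.0, 219.5], 'p': 0.75} [ 400.2 -381.8    0. ]
scene knob_left {'position': [207.1, 259.7], 'p': 0.56} [ 441.6 -107.2   56. ]
top knob_left {'position': [224.6, 273.8], 'p': 0.55} [ 429.9 -112.8   56. ]
scene knob_right {'position': [242.6, 225.3], 'p': 0.59} [ 396.2 -291.6   56. ]
top knob_right {'position': [221.1, 317.1], 'p': 0.43} [ 438.6 -200.6   56. ]
```

View pics/f.png

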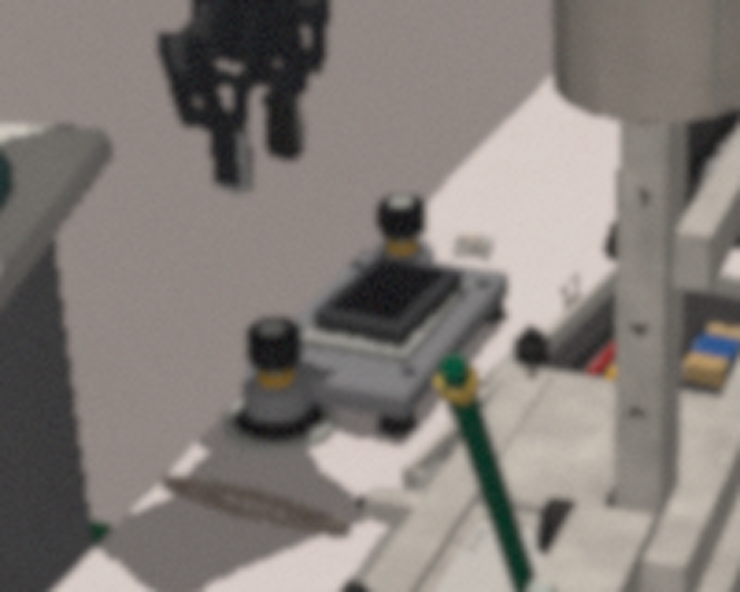

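The gripper is clear of everything. In the scene crop the knobs (275,340) and (402,213), the tile, sharpener and tweezers sit where they did at the start. Handing in.

```bash
python3 - <<'E'
from h import *
print(arm.finish_job())
E
```

```text
the job is handed in; nothing more can be done
None
```

I turned both knobs clockwise until each screw bore on its disc, about 1.9–2.0 rad to contact on each side. I then trimmed both, let go, and handed the job in at about 43 s of the 72 s allowed.

**Screw load:** from the turning torque, each screw carries roughly 8.5–9 N. That figure is uncertain by about 2 N, because of the friction range and the noise in the moment reading. On the recheck after setting the left, the right read about 10–11 N, so I backed it off 0.09 rad. I did not regrip the left after that change; I expect it moved by only a few tenths of a newton.

**Rubber feet:** I had no direct reading of their loads. A simple statics estimate puts the front foot at about 14 N and the rear feet well above 5 N.

**Scene:** in the last scene picture the base, both knobs, tile, sharpener and tweezers show no visible shift, and the gripper is clear. Some final network readings disagreed:
- **Tile:** the scene-view mark was about 65 mm off.
- **Right knob:** the top-view mark landed on the tile.
- **Base and tile:** the other marks shifted by about 9–11 mm from the start.
- **Tweezers:** the scene-view mark shifted about 12 mm, and there was no top-view reading.

I put these down to detector error, since the pictures show no movement.

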